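# Clip the label roll on its spindle

## Task

Lock the roll of labels: take the grey spring clip by its stem, push it gap-first down over the bare part of the spindle until it snaps fully on, then slide it along the spindle until it presses lightly on the sprung black brake disc in front of the roll, so that the disc's spring just begins to give, and let go. Be gentle: do not jam the clip down hard on the spindle, do not squash the disc's spring to its stop, and leave the other things on the table where they are.

Things in the scene. Friction and masses are not known exactly. Their poses are not given: they have to be found in the camera images.
- clip: Grey C-shaped spring clip, 50 g, standing on its two splayed feet, gap down, stem up. Origin on the axis of its bore, 28 mm above the feet. y runs along the bore, z up the stem; a half turn about z makes no difference. C part 34 mm wide (x), 28 mm long (y), top 18 mm above the origin. Once snapped on, its origin lies on the spindle's axis; the clip then holds itself and drags when slid along.
- clip_stem (a point): Where to pinch the clip's stem, 55 mm above the clip's origin. The stem is 22 mm (clip x) by 12 mm (clip y) and reaches from 18 to 71 mm above the origin; pinch it across the 12 mm. Axes as the clip's.
- clip_mouth (a point): Middle of the clip's mouth, level with the feet, 28 mm below the clip's origin. The mouth is 18 mm wide (x) and narrows to a 6 mm gap between two sprung jaws, which give way to the 12 mm spindle under a push of some 6 to 15 N and close below it. At first touch of the jaws the bore is about 17 mm above the spindle's axis. Axes as the clip's.
- stand: Fixed grey stand, base 85 x 182 mm, steel spindle 12 mm thick lying level along its y axis between two cheeks (inner faces at y = -84 and +74 mm, tops 107 mm above the table). Origin on the table under the spindle; spindle axis at x = 0, 95 mm above the origin. The label roll sits at the -y end, the spindle's bare part at the +y end.
- spindle (a point): Point on the spindle's axis in the middle of its bare part (y = +35 mm of the stand): a good place to push the clip on. Axes as the stand's. Once snapped on, the clip meets the spindle with the top of its bore: stop pushing at some 10 N more, 30 N is too much. Slid along the spindle, it drags with a steady 4 to 8 N and stays where it is left, also against the lightly pressed disc.
- label_roll: Roll of blank labels, 55 mm in diameter, 25 mm wide, fixed on the spindle. Origin: centre of its end face next to the cheek; z points along the spindle towards the bare part. In front of it a black brake disc, 40 mm in diameter, slides on the spindle on a spring.
- roll_front (a point): Centre of the roll's front face; axes as the roll's. The brake disc's front face (towards the clip) stands 12 to 32 mm in front of it along z; where exactly is not reported: it must be seen or felt. The disc gives way by 5 mm under about 10 N (2 N per mm), then stops hard.
- hygrometer: Bystander: grey dial gauge puck, 60 mm in diameter, 19 mm high. Origin: centre of its underside.
- jar_a: Bystander: clear rearing jar with lid, 102 mm in diameter, 73 mm high, loose. Origin: centre of its underside.
- cup: Bystander: small white jelly cup, 46 x 57 x 36 mm, upside down. Origin: centre of its underside.
Not all that is in view belongs to the job. Several things have the shape of the clip; the one meant has the colours described above.

How it is judged:
By the outcome, as a careful person would: the job done as asked, in the order asked, and still so for the second after the job is handed in, with the robot touching nothing.
It also fails if it takes over 58 s, if anything falls off the work surface, if the arm or the gripper's body presses on something with over 40 N, if the wrist force passes 120 N, or if a joint passes its speed limit or range.

## Robot

A 6-joint arm with a two-finger parallel gripper is mounted at the origin on a cart in front of the work surface, level with it; the furniture and walls round the work are solid. World frame = base frame: x ahead of the robot, y to its left, z up, the work surface at z = 0. Lengths are in m, angles in rad, forces in N, time in s.
With the tool pointing down it reaches from about 0.3 to 0.75 m from the base axis. Payload 8.5 kg.
Tool frame: the origin (TCP) lies on the centre line of the jaws, within the pads' length; the fingertips stand 8 mm ahead of it and the grasp point (between the pads) lies 11 mm behind it; z points along the fingers, x is the direction in which the jaws open and shut, and the axes are right-handed (so a half turn about z gives the same grasp; the last joint's range is limited). The gripper opens to 85 mm and grips with 20 to 120 N. Pads are 22 mm wide; open, the fingers measure 114 mm over their backs; the gripper's body (76 mm by 85 mm) begins 54 mm behind the grasp point. The pads swing forward as they close: fully open they stand 13 mm farther back than shut.
Start: joints at [-1.522, 0.381, 1.297, -0, 1.464, -0.215], TCP at [0.143, -0.531, 0.214] pointing down, gripper open.
Joint ranges: [-3.11, 3.11], [-0.89, 2.33], [0.22, 2.48], [-1.42, 4.56], [0.17, 2.85], [-2.88, 2.88]. Speed limits (rad/s): [2.39, 2.39, 3.14, 3.14, 3.14, 3.14].

## Interface

Orientations are given as a unit quaternion [w, x, y, z].
In Python, from workcell import env, snapshot, silhouettes, pinpoint gives the robot as it stands.
- The arm moves only by the shell command python3 -m jog 'ROWS' [FORCE]. ROWS is JSON, a list of rows, each a list of 5 numbers: the finger opening in cm, from 0 to 8.54, then the shift along the tool's x, y, z in cm, then the turn about the tool's z in degrees. In form: [[jaw, x, y, z, yaw], ...]. A call has 1 to 5 rows; each row shifts and turns the commanded pose from where the row before left it, along the tool's axes as they then stand; what a row does not reach is not made up. A row lasts 1/10 s, in which the tool goes at most 50 mm and 8.59 degrees, less where a joint would pass 70% of its speed; a pose out of reach is approached as far as the arm can. A call is refused whole if a number of a shift passes 5 or a number of a turn 8.59, either way. A call with a gripper value outside its range is refused whole. The fingers move at their own pace and stop on an object; FORCE is the grip in N (left out, the last holds). Time passes only in rows, so rows that do not move let the fingers close. It gives the time, the measured TCP pose, the force and the opening at its end, in the units of the state.
- env.get_obs(): the state, without advancing time (a new reading comes with each control period).
- snapshot(name): name is "scene" or "top" or "wrist"; returns a dict with "image" (384x512x3 uint8, red, green, blue), "depth" (384x512 float32, m along the optical axis (not along the pixel's ray), 0 where there is no reading), "fov_y" (degrees; the focal length in pixels is half the picture's height over the tangent of half this angle, whatever the lens; pixels are square), "cx", "cy" (the principal point, pixels), "D" ([k1, k2, p1, p2, k3] as OpenCV has them; the pictures are not rectified), "world_from_camera" (4x4, takes a point from camera to world coordinates). Camera axes: x right, y down, z forward; pixel columns grow to the right and rows downward; lengths in m; the calibration is good to about 2 mm. A picture is of the moment at which its call begins.
- env.close_job(): hands the job in, once; it reports no verdict.
Trained networks look in a picture, given as the dict that the camera call returned (one of the last four; its "shot" number tells which), for a name from the list of things; names that differ only in an ending like _2 or _b are one class to them, and where a whole thing is asked for, a point or a joint stands for the part that bears it (a point fixed in the world has none). Each returns a list of dicts, best first, with "conf" (0 to 1); they miss things now and then, are a little off and sometimes report something else, mostly with a low value. They report only what shows in the picture. A call takes as long as a camera call. They do not tell look-alikes from the thing itself.
- silhouettes(picture, query): "mask" (384x512 bool, what is visible of it) and "uv" ([column, row] in pixels, amid what is visible of it).
- pinpoint(picture, query): "uv" ([column, row] in pixels: a listed point, or the origin of a listed thing).
The state is a dict: "clock": time; "joint_pos": joint angles; "dq": joint speeds; "effort": joint torques, N m; "tcp_pos": TCP position; "tcp_rot": TCP orientation; "force": force on the tool from outside, world axes, zero at the start; "wrist_torque": the same for the moment, N m; "grip_width": opening from 0.0 (shut) to 1.0 (fully open).
Only numpy, scipy, OpenCV 4.12 (cv2) and the standard library are available. Lean on these libraries where they do the work, as an engineer would, in place of code of your own. Each camera call takes 0.05 s, during which the arm holds its last target.

## Working session

There is one attempt and no reset: what is moved stays moved. The work goes in short steps, Python scripts to look and compute and a shell command to move; the robot and the scene stay as the last step left them, time stands still between calls to the robot, and variables do not carry over. Pictures are saved under pics/ and viewed, and the job is handed in when it is done.

```bash
ls; mkdir -p pics
cat > h.py <<'E'
import numpy as np, cv2
from workcell import env, snapshot, silhouettes, pinpoint
def K(s):
    h=s["image"].shape[0]; f=h/2/np.tan(np.radians(s["fov_y"])/2)
    return np.array([[f,0,s["cx"]],[0,f,s["cy"]],[0,0,1]])
def ray(s,uv):
    p=cv2.undistortPoints(np.array(uv,float).reshape(-1,1,2),K(s),np.array(s["D"],float)).reshape(-1,2)
    return np.c_[p,np.ones(len(p))]
def at_depth(s,uv,d=None):
    uv=np.array(uv,float).reshape(-1,2); r=ray(s,uv)
    if d is None: d=np.array([s["depth"][int(round(v)),int(round(u))] for u,v in uv])
    P=r*np.reshape(d,(-1,1)); T=np.array(s["world_from_camera"])
    return P@T[:3,:3].T+T[:3,3]
def at_plane(s,uv,z):
    r=ray(s,uv); T=np.array(s["world_from_camera"]); r=r@T[:3,:3].T; o=T[:3,3]
    return o+r*((z-o[2])/r[:,2:3])
def cloud(s,mask):
    v,u=np.nonzero(mask&(s["depth"]>0)); return at_depth(s,np.c_[u,v],s["depth"][v,u])
def proj(s,P):
    T=np.linalg.inv(np.array(s["world_from_camera"])); P=np.reshape(P,(-1,3))
    return cv2.projectPoints(P@T[:3,:3].T+T[:3,3],np.zeros(3),np.zeros(3),K(s),np.array(s["D"],float))[0].reshape(-1,2)
def save(n,im): cv2.imwrite("pics/"+n,cv2.cvtColor(im,cv2.COLOR_RGB2BGR))
E
python3 - <<'E'
from h import *
np.set_printoptions(precision=4,suppress=True)
o=env.get_obs(); print({k:o[k] for k in("clock","tcp_pos","tcp_rot","force","grip_width")})
for n in("scene","top","wrist"):
    s=snapshot(n); save(n+"0.png",s["image"]); print(n,np.array(s["world_from_camera"])[:3,3],s["fov_y"])
    if n=="wrist":continue
    for q in("clip","clip_stem","clip_mouth","stand","spindle","label_roll","roll_front"):
        for r in pinpoint(s,q)[:4]:
            u,v=np.round(r["uv"]).astype(int); print(q,r["uv"],round(r["conf"],2),at_depth(s,[r["uv"]])[0] if 0<=u<512 and 0<=v<384 else "")
E
```

```text
pics
{'clock': 0.0, 'tcp_pos': array([ 0.1434, -0.5306,  0.2135]), 'tcp_rot': array([-0.0006,  0.794 , -0.608 , -0.0005]), 'force': array([-0.2113, -0.5675, -0.3776]), 'grip_width': 0.9993245334739244}
scene [0.2279 0.6763 0.7503] 49.796162044640134
clip [195.0, 289.5] 0.68 [0.5538 0.2874 0.0493]
clip [233.7, 286.3] 0.67 [ 0.5069  0.2145 -0.0024]
clip_stem [192.0, 279.2] 0.95 [0.555  0.2899 0.0857]
clip_stem [237.1, 270.7] 0.94 [0.4889 0.2278 0.0781]
clip_mouth [195.1, 302.7] 0.87 [ 0.5589  0.2877 -0.0004]
clip_mouth [234.9, 290.0] 0.84 [ 0.4998  0.2221 -0.0018]
stand [271.6, 201.6] 0.71 [ 0.5382 -0.051   0.0146]
spindle [264.2, 183.8] 0.59 [ 0.5459 -0.0191  0.0972]
spindle [232.1, 270.3] 0.31 [0.4978 0.2323 0.0794]
label_roll [286.2, 156.8] 0.64 [ 0.5309 -0.1179  0.1179]
roll_front [282.9, 160.6] 0.87 [ 0.54   -0.1195  0.1015]
top [ 0.338  -0.0034  1.4108] 46.44442510024044
clip [176.4, 224.0] 0.6 [0.5068 0.2179 0.0804]
clip [161.7, 208.7] 0.45 [0.5597 0.273  0.0382]
clip_stem [157.2, 207.4] 0.69 [0.5533 0.2742 0.1009]
clip_stem [172.9, 227.7] 0.43 [0.4942 0.2261 0.0914]
clip_mouth [162.3, 212.5] 0.67 [0.5465 0.269  0.0462]
clip_mouth [177.5, 227.4] 0.41 [0.4999 0.2187 0.0524]
stand [269.5, 215.6] 0.65 [ 0.5463 -0.0648  0.0055]
spindle [258.0, 212.7] 0.91 [ 0.5544 -0.0281  0.0109]
label_roll [293.9, 214.0] 0.79 [ 0.535  -0.1313  0.118 ]
roll_front [175.6, 222.3] 0.73 [0.5161 0.2259 0.0482]
roll_front [287.0, 211.1] 0.59 [ 0.5464 -0.1127  0.099 ]
wrist [ 0.2072 -0.5134  0.3742] 58.93129442071964
```

View pics/scene0.png

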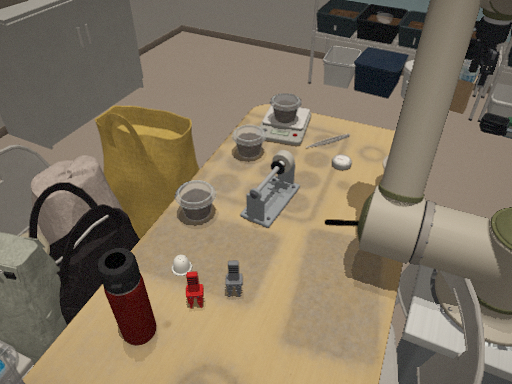

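View pics/top0.png

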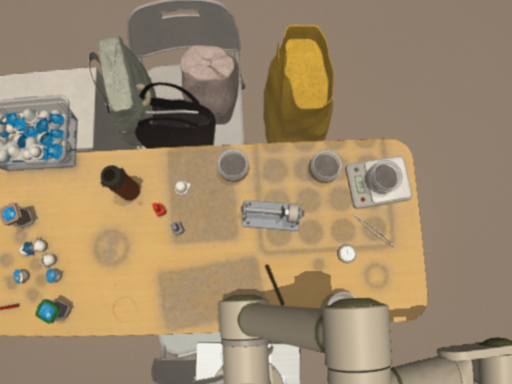

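Run:
```python
import cv2,numpy as np
a=cv2.imread("pics/scene0.png");b=cv2.imread("pics/top0.png")
A=cv2.resize(a[250:320,160:280],None,fx=5,fy=5,interpolation=cv2.INTER_CUBIC)
B=cv2.resize(b[180:260,130:330],None,fx=3,fy=3,interpolation=cv2.INTER_CUBIC)
cv2.imwrite("pics/cropA.png",A);cv2.imwrite("pics/cropB.png",B)
C=cv2.resize(a[130:230,220:330],None,fx=5,fy=5,interpolation=cv2.INTER_CUBIC);cv2.imwrite("pics/cropC.png",C)
```

```text
(no output)
```

View pics/cropA.png

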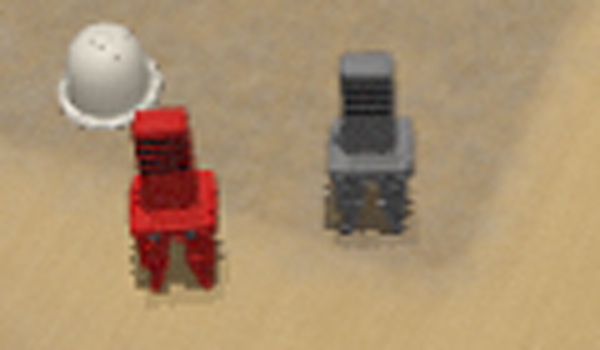

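View pics/cropB.png

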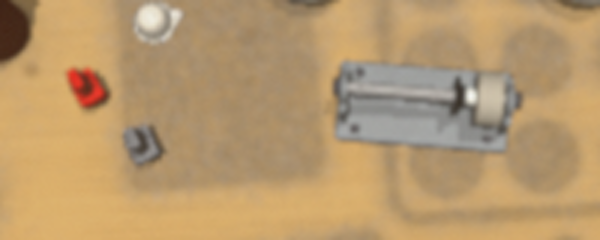

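View pics/cropC.png

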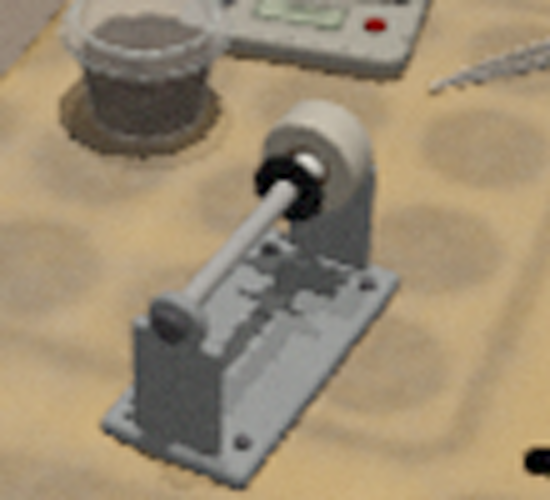

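Two things are clip-shaped: a red one at scene (194,290) and a grey one at (234,280). The grey one matches the description, and the crop confirms its colour. Next I measure it and the stand.

Run:
```python
from h import *
np.set_printoptions(precision=4,suppress=True)
for n in("scene","top"):
    s=snapshot(n); print(n)
    for r in silhouettes(s,"clip"):
        c=cloud(s,r["mask"]); print("clip",r["uv"],r["conf"],len(c),np.median(c,0))
        if np.median(c,0)[0]<0.53 and len(c):
            for lo,hi in((.085,.11),(.04,.05),(.05,.085)):
                q=c[(c[:,2]>lo)&(c[:,2]<hi)]
                if len(q)>5: print(lo,hi,len(q),q.mean(0),cv2.minAreaRect((q[:,:2]*1000).astype(np.float32)))
    v,u=np.mgrid[0:384,0:512]; m=s["depth"]>0
    c=cloud(s,m)
    b=c[(c[:,0]>.45)&(c[:,0]<.65)&(c[:,1]>-.19)&(c[:,1]<.08)]
    q=b[(b[:,2]>.09)&(b[:,2]<.108)]
    q2=q[(q[:,1]>-.07)&(q[:,1]<0.0)]
    if len(q2)>5:
        p=np.polyfit(q2[:,1],q2[:,0],1); print("spindle fit x=f(y)",p,"deg",np.degrees(np.arctan(p[0])),len(q2),"res",np.std(q2[:,0]-np.polyval(p,q2[:,1])),"ztop",np.percentile(q2[:,2],[10,50,90]))
    base=b[(b[:,2]>.004)&(b[:,2]<.03)]
    print("base",len(base),base[:,2].mean(),cv2.minAreaRect((base[:,:2]*1000).astype(np.float32)))
    t=b[b[:,2]>.1]; print("hi y",t[:,1].min(),t[:,1].max(),t[:,2].max())
```

```text
scene
clip [194.0, 285.3] 0.96 484 [0.5541 0.2904 0.046 ]
clip [233.7, 281.1] 0.56 470 [0.4958 0.2314 0.0455]
0.085 0.11 94 [0.4978 0.2276 0.0943] ((498.5233154296875, 226.03082275390625), (20.415903091430664, 13.188690185546875), 26.056142807006836)
0.04 0.05 141 [0.4961 0.2299 0.0444] ((498.7458190917969, 225.3844757080078), (34.55603790283203, 30.097434997558594), 25.194900512695312)
0.05 0.085 115 [0.4957 0.2296 0.0673] ((495.6668701171875, 228.18186950683594), (23.06924057006836, 9.5764741897583), 44.34436798095703)
spindle fit x=f(y) [0.0694 0.5491] deg 3.969946839289978 100 res 0.0031812576188369537 ztop [0.0953 0.0992 0.1012]
base 1321 0.012378974155869157 ((560.3606567382812, -63.44397735595703), (218.62123107910156, 117.63377380371094), 88.03617858886719)
hi y -0.14056367280600146 0.026914096029799328 0.12450766531069313
top
clip [173.9, 224.8] 0.48 105 [0.4983 0.2192 0.0472]
0.085 0.11 33 [0.4996 0.2222 0.0962] ((500.2074890136719, 223.6153564453125), (20.347591400146484, 13.792764663696289), 28.849750518798828)
0.04 0.05 53 [0.499  0.2186 0.0441] ((500.8221435546875, 222.37213134765625), (34.90504455566406, 27.370437622070312), 31.058544158935547)
0.05 0.085 12 [0.4964 0.218  0.0687] ((498.2510070800781, 217.78111267089844), (8.53099536895752, 18.139835357666016), 80.79466247558594)
spindle fit x=f(y) [0.078  0.5539] deg 4.458463190929348 93 res 0.003407464090412592 ztop [0.0954 0.0989 0.1022]
base 1170 0.010172863785783321 ((550.5964965820312, -54.93656921386719), (265.2477722167969, 198.77378845214844), 89.56465911865234)
hi y -0.15990309103643732 0.023891448444069024 0.12769009466248038
```

```bash
python3 -m jog '[[8.5,0,0,0,-6],[8.5,0,0,0,-6],[8.5,-3,-3.9,0,0],[8.5,-3,-3.9,0,0],[8.5,-3,-3.9,0,0]]' 30; python3 -m jog '[[8.5,-3,-3.9,0,0],[8.5,-3,-3.9,0,0],[8.5,-3,-3.9,0,0],[8.5,-3,-3.9,0,0],[8.5,-3,-3.9,0,0]]'; python3 -m jog '[[8.5,-3,-3.9,0,0],[8.5,-3,-3.9,0,0],[8.5,-3,-3.9,0,0],[8.5,-3,-3.9,0,0],[8.5,0,0,0,0]]'
python3 -c "
from h import *
o=env.get_obs();print(o['clock'],o['tcp_pos'],o['tcp_rot'],o['joint_pos'],o['force'])"
```

```text
clock: 1.55
tcp_pos: [0.2069, -0.3959, 0.214]
tcp_rot: [-0.0, 0.853, -0.522, 0.0]
force: [1.1, -0.4, -0.1]
grip_width: 1.001
clock: 2.05
tcp_pos: [0.3121, -0.1734, 0.2144]
tcp_rot: [0.0, 0.853, -0.522, 0.0]
force: [1.2, -0.1, 0.5]
grip_width: 0.998
clock: 2.55
tcp_pos: [0.3969, 0.0076, 0.2142]
tcp_rot: [-0.001, 0.855, -0.518, 0.0]
force: [0.8, -1.3, 0.3]
grip_width: 0.997
2.55 [0.39694907 0.00764562 0.21422662] [-6.40059924e-04  8.55357897e-01 -5.18037109e-01  1.12910528e-04] [-2.82047471e-01  1.08290807e-01  1.67643515e+00  1.20528118e-03
  1.35631656e+00  8.06805646e-01] [ 0.81389221 -1.33628117  0.27230864]
```

```bash
python3 -m jog '[[8.5,-2.9,-3.8,0,0],[8.5,-2.9,-3.8,0,0],[8.5,-2.9,-3.8,0,0],[8.5,-2.9,-3.8,0,0],[8.5,-2.9,-2.8,0,0]]'; python3 -m jog '[[8.5,0,0,0,0],[8.5,0,0,0,0]]'
cat > m.py <<'E'
from h import *
from scipy.spatial.transform import Rotation as R
import sys
np.set_printoptions(precision=4,suppress=True)
def rep():
    o=env.get_obs(); Rm=R.from_quat(np.roll(o["tcp_rot"],-1)).as_matrix()
    print("t",o["clock"],"tcp",o["tcp_pos"],"x_t deg",np.degrees(np.arctan2(Rm[1,0],Rm[0,0])),"zt",Rm[:,2],"F",o["force"],"g",o["grip_width"])
    return o["tcp_pos"],Rm
if __name__=="__main__": rep()
E
python3 - <<'E'
from m import *
rep()
s=snapshot("wrist"); save("wrist1.png",s["image"])
for r in silhouettes(s,"clip"):
    c=cloud(s,r["mask"]); print("clip",r["uv"],r["conf"],len(c),np.median(c,0))
    for lo,hi in((.09,.11),(.04,.05)):
        q=c[(c[:,2]>lo)&(c[:,2]<hi)]
        if len(q)>5: print(lo,hi,len(q),q.mean(0),cv2.minAreaRect((q[:,:2]*1000).astype(np.float32)))
for q in("clip","clip_stem"):
  for r in pinpoint(s,q): print(q,r, at_plane(s,[r["uv"]],.083 if q!="clip" else .028))
E
```

```text
clock: 3.05
tcp_pos: [0.4911, 0.2153, 0.214]
tcp_rot: [-0.0, 0.853, -0.522, 0.0]
force: [0.1, 0.3, -0.4]
grip_width: 0.989
clock: 3.25
tcp_pos: [0.49, 0.2136, 0.2138]
tcp_rot: [0.0, 0.853, -0.521, -0.0]
force: [0.1, -0.4, 1.0]
grip_width: 0.993
t 3.25 tcp [0.49   0.2136 0.2138] x_t deg -62.83548563613293 zt [-0.0007 -0.0005 -1.    ] F [ 0.1361 -0.4222  1.0148] g 0.9930242832429924
clip [222.0, 64.6] 0.88 1231 [0.5572 0.2805 0.047 ]
0.09 0.11 481 [0.5581 0.2833 0.0976] ((558.0860595703125, 283.99798583984375), (21.427642822265625, 13.281956672668457), 31.36090087890625)
0.04 0.05 613 [0.557  0.2789 0.0454] ((558.1480712890625, 283.88818359375), (35.42156219482422, 29.818971633911133), 29.530811309814453)
clip [251.5, 152.7] 0.72 1107 [0.5037 0.2256 0.0467]
0.09 0.11 416 [0.5    0.2243 0.0974] ((499.2245178222656, 223.94607543945312), (22.272743225097656, 12.718731880187988), 27.27935028076172)
0.04 0.05 580 [0.5034 0.225  0.0455] ((500.00750732421875, 223.98947143554688), (35.29509735107422, 28.356189727783203), 27.653520584106445)
clip {'uv': [224.8, 65.9], 'conf': 0.93} [[0.5592 0.2834 0.028 ]]
clip {'uv': [252.2, 148.2], 'conf': 0.74} [[0.5    0.2235 0.028 ]]
clip {'uv': [481.7, 218.3], 'conf': 0.45} [[ 0.547  -0.0363  0.028 ]]
clip_stem {'uv': [218.0, 62.3], 'conf': 0.79} [[0.5576 0.2833 0.083 ]]
clip_stem {'uv': [248.2, 159.9], 'conf': 0.58} [[0.4971 0.2252 0.083 ]]
```

View pics/wrist1.png

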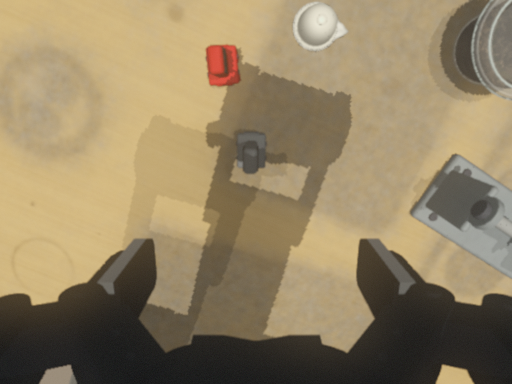

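```bash
python3 -m jog '[[6,-0.5,-1.3,0,0],[6,0,0,4,0],[6,0,0,4,0],[6,0,0,0,0],[6,0,0,0,0]]'
python3 - <<'E'
from m import *
rep()
s=snapshot("wrist"); save("wrist2.png",s["image"])
for r in silhouettes(s,"clip"):
    c=cloud(s,r["mask"]); print("clip",r["uv"],r["conf"],len(c),np.median(c,0))
    for lo,hi in((.09,.11),(.04,.05)):
        q=c[(c[:,2]>lo)&(c[:,2]<hi)]
        if len(q)>5: print(lo,hi,len(q),q.mean(0),cv2.minAreaRect((q[:,:2]*1000).astype(np.float32)))
E
```

```text
clock: 3.95
tcp_pos: [0.4997, 0.2237, 0.1352]
tcp_rot: [-0.0, 0.853, -0.522, 0.0]
force: [0.5, -0.5, 0.2]
grip_width: 0.699
t 3.95 tcp [0.4997 0.2237 0.1352] x_t deg -62.94440401176649 zt [ 0.0003  0.0001 -1.    ] F [ 0.4729 -0.4605  0.2321] g 0.6991768451888271
clip [219.8, 73.3] 0.98 2146 [0.5588 0.2805 0.0603]
0.09 0.11 934 [0.5585 0.2834 0.0977] ((558.052978515625, 284.074462890625), (21.712932586669922, 13.50955867767334), 31.766611099243164)
0.04 0.05 983 [0.5586 0.2779 0.0454] ((558.3287353515625, 284.24188232421875), (36.40205383300781, 29.91991424560547), 31.40535545349121)
clip [257.1, 186.6] 0.7 2136 [0.505  0.2264 0.0466]
0.09 0.11 728 [0.5006 0.2245 0.0975] ((499.5938720703125, 224.0043487548828), (22.371049880981445, 12.726595878601074), 27.194917678833008)
0.04 0.05 1007 [0.5035 0.226  0.0454] ((500.1094665527344, 224.07180786132812), (35.069740295410156, 29.576162338256836), 25.930274963378906)
```

View pics/wrist2.png

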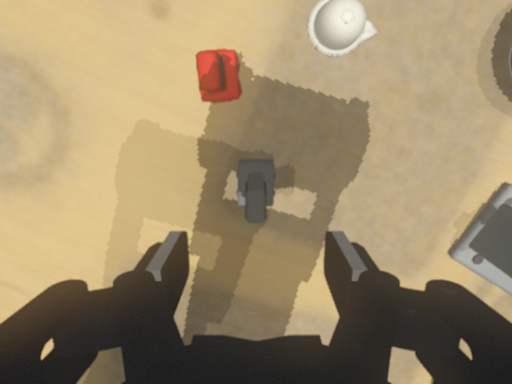

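```bash
python3 -m jog '[[6,0,0,3.2,0],[6,0,0,3.1,0],[6,0,0,0,0],[6,0,0,0,0]]'; python3 m.py; python3 -m jog '[[0,0,0,0,0],[0,0,0,0,0],[0,0,0,0,0],[0,0,0,0,0],[0,0,0,0,0]]' 70;  python3 -m jog '[[0,0,0,0,0],[0,0,0,0,0],[0,0,0,0,0]]'; python3 m.py
```

```text
clock: 4.45
tcp_pos: [0.5003, 0.2244, 0.073]
tcp_rot: [-0.001, 0.853, -0.522, 0.001]
force: [-0.0, -0.8, 0.5]
grip_width: 0.701
t 4.45 tcp [0.5003 0.2244 0.073 ] x_t deg -62.888662044008285 zt [ 0.0023  0.0005 -1.    ] F [-0.0131 -0.7788  0.5175] g 0.701464935781611
clock: 4.95
tcp_pos: [0.4999, 0.2244, 0.0722]
tcp_rot: [-0.001, 0.853, -0.522, 0.001]
force: [0.1, -0.8, 5.1]
grip_width: 0.113
clock: 5.25
tcp_pos: [0.4999, 0.2244, 0.0722]
tcp_rot: [-0.001, 0.853, -0.522, 0.001]
force: [-1.7, -0.1, 6.2]
grip_width: 0.109
t 5.25 tcp [0.4999 0.2244 0.0722] x_t deg -62.879313714406585 zt [ 0.002   0.0004 -1.    ] F [-1.7085 -0.0513  6.17  ] g 0.10890170524931875
```

```bash
python3 -m jog '[[0,0,0,-3,0],[0,0,0,-5,0],[0,0,0,-5,0],[0,0,0,-4,0],[0,0,0,0,0]]'; python3 -m jog '[[0,0,0,0,8],[0,0,0,0,8],[0,0,0,0,8],[0,0,0,0,7.4],[0,0,0,0,0]]'
python3 - <<'E'
from m import *
rep()
s=snapshot("wrist"); save("wrist3.png",s["image"])
for r in silhouettes(s,"clip"):
    c=cloud(s,r["mask"]); print("clip",r["uv"],r["conf"],len(c),np.median(c,0))
for r in silhouettes(s,"stand"):
    print(r["uv"],r["conf"])
E
```

```text
clock: 5.75
tcp_pos: [0.5011, 0.2247, 0.2471]
tcp_rot: [-0.004, 0.853, -0.522, 0.004]
force: [0.3, -0.3, -0.8]
grip_width: 0.113
clock: 6.25
tcp_pos: [0.499, 0.2242, 0.2404]
tcp_rot: [-0.001, -0.68, 0.733, 0.0]
force: [-1.0, 0.4, -0.2]
grip_width: 0.114
t 6.25 tcp [0.499  0.2242 0.2404] x_t deg -94.34977306655563 zt [-0.0014 -0.0002 -1.    ] F [-0.9906  0.3823 -0.2219] g 0.11394832912843875
clip [258.1, 213.9] 0.92 3430 [0.5082 0.2237 0.2178]
clip [194.0, 106.4] 0.7 1128 [0.5588 0.2795 0.0469]
[469.5, 93.4] 0.61
```

View pics/wrist3.png

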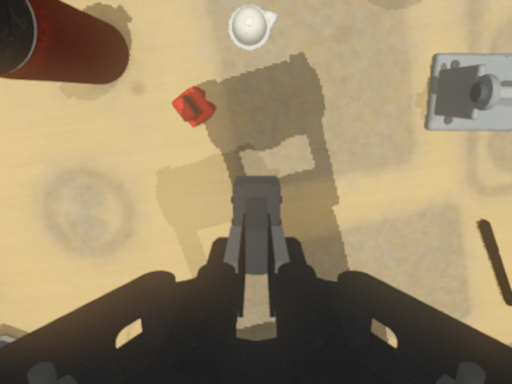

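```bash
python3 -m jog '[[0,4.9,0.6,0,0],[0,4.9,0.6,0,0],[0,4.9,0.6,0,0],[0,4.9,0.6,0,0],[0,4.9,0.6,0,0]]';python3 -m jog '[[0,1.2,0,0,0],[0,0,0,0,0],[0,0,0,0,0]]'
cat > stand.py <<'E'
from m import *
def spind(s,ylo=-.07,yhi=.0):
    c=cloud(s,s["depth"]>0)
    q=c[(c[:,0]>.52)&(c[:,0]<.58)&(c[:,1]>ylo)&(c[:,1]<yhi)&(c[:,2]>.088)&(c[:,2]<.108)]
    return q,c
if __name__=="__main__":
    import sys
    rep(); s=snapshot("wrist"); save(sys.argv[1],s["image"])
    q,c=spind(s)
    p=np.polyfit(q[:,1],q[:,0],1); print("fit",p,np.degrees(np.arctan(p[0])),len(q),"z",np.percentile(q[:,2],[5,50,95]),"std",np.std(q[:,0]-np.polyval(p,q[:,1])))
    for y in np.arange(-.07,.0,.01):
        k=q[abs(q[:,1]-y)<.005]; print(round(y,3),len(k),k[:,0].min(),k[:,0].max(),k[:,2].max())
    b=c[(c[:,0]>.45)&(c[:,0]<.65)&(c[:,1]>-.2)&(c[:,1]<.08)]
    t=b[(b[:,2]>.1)&(b[:,2]<.108)&(b[:,1]>-.01)]; print("cheek+ ",len(t),t.min(0),t.max(0))
    t=b[(b[:,2]>.110)&(b[:,2]<.13)];
    if len(t): print("roll/disc", len(t),t.min(0),t.max(0)); print(np.histogram(t[:,1],bins=np.arange(-.17,-.05,.004)))
    for n in("roll_front","spindle","label_roll","stand"):
        for r in pinpoint(s,n)[:2]: print(n,r["uv"],r["conf"],at_plane(s,[r["uv"]],0 if n=="stand" else .095))
E
python3 stand.py wrist4.png
```

```text
clock: 6.9
tcp_pos: [0.4503, -0.0195, 0.2411]
tcp_rot: [0.0, -0.681, 0.732, -0.0]
force: [1.3, -0.5, -0.7]
grip_width: 0.116
clock: 7.2
tcp_pos: [0.4503, -0.0291, 0.2411]
tcp_rot: [0.0, -0.681, 0.733, 0.0]
force: [-0.8, 0.3, -0.4]
grip_width: 0.111
t 7.2 tcp [ 0.4503 -0.0291  0.2411] x_t deg -94.22056862387342 zt [ 0.      0.0004 -1.    ] F [-0.7584  0.3318 -0.4423] g 0.11147649912439266
fit [0.0724 0.552 ] 4.140397319374673 1238 z [0.0975 0.1003 0.1019] std 0.003362529971438723
-0.07 84 0.5417359623766691 0.5522802220293931 0.10243896416444193
-0.06 176 0.542096069361764 0.5538868138539854 0.10273417235689064
-0.05 179 0.542858714087551 0.5547103843825825 0.10315364710669589
-0.04 181 0.5434915586389312 0.5553186142552992 0.10264397416447918
-0.03 180 0.5442632173033741 0.5559209136488765 0.103289390415775
-0.02 180 0.5449142243844454 0.5567650003443526 0.10347251161051663
-0.01 175 0.5456343268266746 0.557205615802919 0.10284621771335234
0.0 83 0.5464589212090201 0.5571140689139612 0.10237981254142037
cheek+  614 [ 0.5396 -0.0099  0.1   ] [0.5659 0.0262 0.1079]
roll/disc 2252 [ 0.5194 -0.1431  0.11  ] [ 0.5667 -0.0943  0.1244]
(array([  0,   0,   0,   0,   0,   0,  11, 240, 293, 309, 308, 297, 308,
       300,   0,   0,   0,  42, 144,   0,   0,   0,   0,   0,   0,   0,
         0,   0,   0]), array([-0.17 , -0.166, -0.162, -0.158, -0.154, -0.15 , -0.146, -0.142,
       -0.138, -0.134, -0.13 , -0.126, -0.122, -0.118, -0.114, -0.11 ,
       -0.106, -0.102, -0.098, -0.094, -0.09 , -0.086, -0.082, -0.078,
       -0.074, -0.07 , -0.066, -0.062, -0.058, -0.054]))
roll_front [352.9, 53.4] 0.61 [[ 0.5448 -0.1183  0.095 ]]
roll_front [254.0, 241.9] 0.39 [[ 0.3781 -0.0215  0.095 ]]
spindle [244.5, 57.3] 0.85 [[ 0.5481 -0.0261  0.095 ]]
label_roll [379.7, 56.0] 0.71 [[ 0.5412 -0.1412  0.095 ]]
stand [279.5, 64.6] 0.69 [[ 0.5474 -0.0621  0.    ]]
```

View pics/wrist4.png

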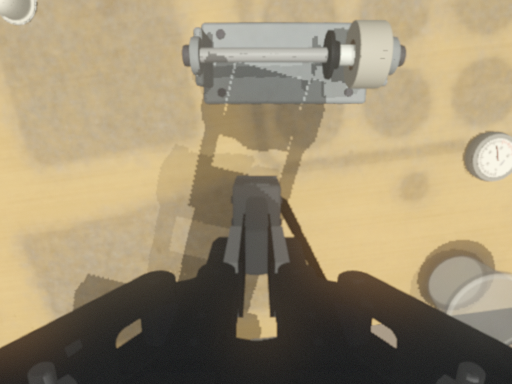

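```bash
python3 -m jog '[[0,-0.3,-5,0,0],[0,-0.35,-4.95,0,0],[0,0,0,0,0],[0,0,0,0,0]]'
python3 - <<'E'
from m import *
p,Rm=rep(); 
for n in("wrist","scene","top"):
    s=snapshot(n); save(n+"5.png",s["image"])
    c=cloud(s,s["depth"]>0)
    L=(c-p)@Rm   # tool coords
    for lo,hi in((.022,.035),(-.035,-.022),(.035,.075)):
        k=L[(abs(L[:,0])<.05)&(abs(L[:,1])<.04)&(L[:,2]>lo)&(L[:,2]<hi)]
        if len(k)>5: print(n,"tool z",lo,hi,len(k),"x",np.percentile(k[:,0],[1,99])*1e3,"y",np.percentile(k[:,1],[1,99])*1e3,"z",np.percentile(k[:,2],[1,50,99])*1e3)
    q=c[(c[:,0]>.52)&(c[:,0]<.58)&(c[:,1]>-.08)&(c[:,1]<.0)&(c[:,2]>.088)&(c[:,2]<.108)]
    for y in np.arange(-.08,.01,.01):
        k=q[abs(q[:,1]-y)<.005]
        if len(k)>4: print(n,round(y,3),len(k),k[:,0].min(),k[:,0].max(),k[:,2].max())
E
```

```text
clock: 7.85
tcp_pos: [0.5502, -0.03, 0.2401]
tcp_rot: [-0.0, -0.681, 0.733, 0.001]
force: [0.6, 0.1, -1.2]
grip_width: 0.115
t 7.85 tcp [ 0.5502 -0.03    0.2401] x_t deg -94.1981203061857 zt [-0.0018  0.0005 -1.    ] F [ 0.5981  0.0622 -1.235 ] g 0.11464469763257915
wrist tool z 0.022 0.035 1493 x [-14.4073  14.3722] y [-17.3988   8.3199] z [23.6886 26.8427 33.4859]
wrist tool z -0.035 -0.022 1782 x [-17.5923  17.0726] y [-11.3127  10.0241] z [-34.7351 -26.4657 -22.5806]
wrist tool z 0.035 0.075 256 x [-13.4371  13.6311] y [-17.5224 -10.9358] z [35.4609 50.4538 70.1889]
wrist -0.08 72 0.5409642042983899 0.5523050625896991 0.1021930306323568
wrist -0.07 143 0.5409907504566533 0.5527553406473588 0.10252113689281911
wrist -0.06 144 0.5416495160214966 0.5538031345987788 0.10259430504966482
wrist -0.05 141 0.5425410569444921 0.5541935729156352 0.10262492683254015
wrist -0.04 135 0.5446698896105895 0.5551366394499307 0.10248011247358835
wrist -0.03 134 0.5455414886413055 0.5558967606099284 0.10268524425313141
wrist -0.02 133 0.5463192820009863 0.5564021534944039 0.10259081302332906
wrist -
[... 1008 characters left out ...]
131674619000275
scene -0.0 9 0.5444920108860177 0.5539668795574815 0.10082497307690486
top tool z 0.022 0.035 40 x [-13.0154  14.5531] y [ 4.9185 16.754 ] z [22.573  26.9087 32.0737]
top tool z 0.035 0.075 7 x [-12.2379  12.5675] y [11.4391 17.2114] z [37.9461 52.4122 71.3006]
top -0.07 15 0.5435293778656303 0.5525798590543022 0.1037194391911247
top -0.06 12 0.5433283758703022 0.5559938942039431 0.10380516003679086
top -0.05 10 0.5452337246230525 0.5565291139717814 0.10462563916768186
top -0.03 6 0.5463858327827069 0.5493898082358253 0.10320183656134829
top -0.02 5 0.5471898775771994 0.5581837984929772 0.09844262536829929
top -0.01 16 0.5487085913851673 0.5584120848905074 0.10533612109489665
```

View pics/wrist5.png

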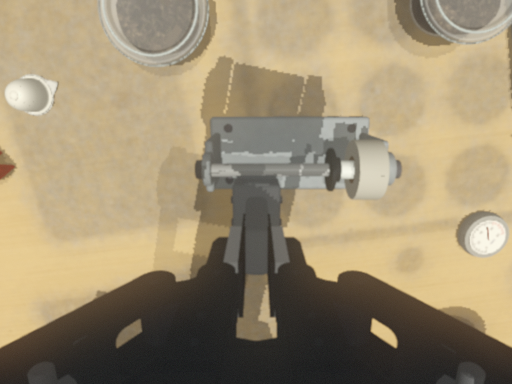

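View pics/scene5.png

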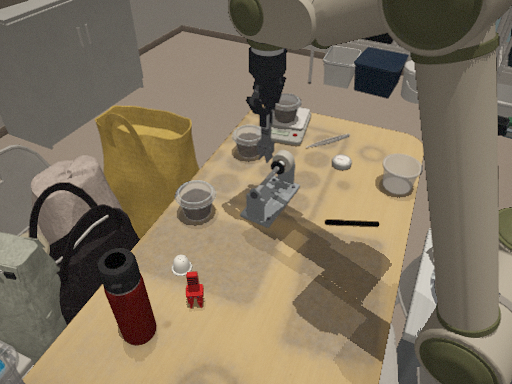

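```bash
python3 -m jog '[[0,0,0,3,0],[0,0,0,3,0],[0,0,0,1,0],[0,0,0,0,0],[0,0,0,0,0]]'; python3 -m jog '[[0,0,0,0.4,0],[0,0,0,0.3,0],[0,0,0,0.3,0],[0,0,0,0,0]]'
python3 - <<'E'
from m import *
rep(); s=snapshot("scene"); save("scene6.png",cv2.resize(s["image"][100:240,200:340],None,fx=4,fy=4,interpolation=cv2.INTER_CUBIC))
E
```

```text
clock: 8.5
tcp_pos: [0.5502, -0.0309, 0.1727]
tcp_rot: [0.001, -0.68, 0.733, -0.001]
force: [0.5, -0.8, 1.0]
grip_width: 0.111
clock: 8.9
tcp_pos: [0.5496, -0.0307, 0.1608]
tcp_rot: [-0.0, -0.68, 0.733, 0.0]
force: [0.2, -0.0, -1.3]
grip_width: 0.113
t 8.9 tcp [ 0.5496 -0.0307  0.1608] x_t deg -94.28229159413026 zt [-0.0006  0.0002 -1.    ] F [ 0.178  -0.0228 -1.2504] g 0.11337713170512123
```

View pics/scene6.png

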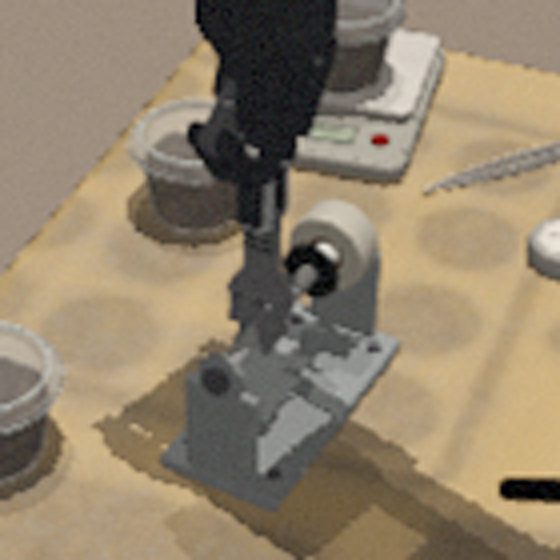

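```bash
for i in 1; do python3 -m jog '[[0,0,0,0.2,0],[0,0,0,0.2,0],[0,0,0,0,0]]' 100; done; python3 -m jog '[[0,0,0,0.2,0],[0,0,0,0,0]]'; python3 -m jog '[[0,0,0,0.2,0],[0,0,0,0,0]]'
```

```text
clock: 9.25
tcp_pos: [0.55, -0.0307, 0.157]
tcp_rot: [0.0, -0.68, 0.733, -0.0]
force: [0.9, -0.5, -1.3]
grip_width: 0.096
clock: 9.45
tcp_pos: [0.55, -0.0308, 0.1554]
tcp_rot: [0.0, -0.68, 0.733, -0.0]
force: [1.3, -0.0, 2.3]
grip_width: 0.1
clock: 9.65
tcp_pos: [0.55, -0.0308, 0.1534]
tcp_rot: [0.0, -0.68, 0.733, -0.0]
force: [-0.2, -0.7, 4.0]
grip_width: 0.101
```

Touch came at z≈0.1555, as expected. I'll keep pushing in small steps.

```bash
python3 -m jog '[[0,0,0,0.2,0],[0,0,0,0,0]]'; python3 -m jog '[[0,0,0,0.2,0],[0,0,0,0,0]]';python3 -m jog '[[0,0,0,0.1,0],[0,0,0,0,0]]'
```

```text
clock: 9.85
tcp_pos: [0.5502, -0.0308, 0.1516]
tcp_rot: [0.0, -0.68, 0.733, -0.001]
force: [-0.5, -0.2, 5.5]
grip_width: 0.101
clock: 10.05
tcp_pos: [0.5504, -0.0309, 0.15]
tcp_rot: [0.001, -0.68, 0.733, -0.001]
force: [-0.2, 0.4, 5.6]
grip_width: 0.098
clock: 10.25
tcp_pos: [0.5505, -0.0309, 0.1492]
tcp_rot: [0.001, -0.68, 0.733, -0.001]
force: [0.8, 0.1, 8.6]
grip_width: 0.094
```

```bash
python3 -m jog '[[0,0,0,0.15,0],[0,0,0,0,0]]'; python3 -m jog '[[0,0,0,0.15,0],[0,0,0,0,0]]';python3 -m jog '[[0,0,0,0.1,0],[0,0,0,0,0]]'; python3 -m jog '[[0,0,0,0.1,0],[0,0,0,0,0]]'
```

```text
clock: 10.45
tcp_pos: [0.5504, -0.0309, 0.1475]
tcp_rot: [0.001, -0.68, 0.733, -0.001]
force: [-0.0, -0.4, 7.7]
grip_width: 0.102
clock: 10.65
tcp_pos: [0.5501, -0.0308, 0.1455]
tcp_rot: [0.0, -0.68, 0.733, -0.0]
force: [0.1, 0.3, 3.3]
grip_width: 0.097
clock: 10.85
tcp_pos: [0.5497, -0.0308, 0.1439]
tcp_rot: [-0.0, -0.68, 0.733, 0.0]
force: [1.2, -0.2, 2.3]
grip_width: 0.102
clock: 11.05
tcp_pos: [0.5496, -0.0307, 0.1426]
tcp_rot: [-0.0, -0.68, 0.733, 0.0]
force: [1.3, -0.2, -0.1]
grip_width: 0.099
```

```bash
python3 -m jog '[[0,0,0,0.1,0],[0,0,0,0,0]]'; python3 -m jog '[[0,0,0,0.1,0],[0,0,0,0,0]]';python3 -m jog '[[0,0,0,0.1,0],[0,0,0,0,0]]'
```

```text
clock: 11.25
tcp_pos: [0.5496, -0.0307, 0.1416]
tcp_rot: [-0.0, -0.68, 0.733, 0.0]
force: [0.8, -0.2, -2.7]
grip_width: 0.099
clock: 11.45
tcp_pos: [0.5496, -0.0307, 0.1407]
tcp_rot: [-0.0, -0.68, 0.733, 0.0]
force: [1.6, -0.5, -3.4]
grip_width: 0.096
clock: 11.65
tcp_pos: [0.5499, -0.0307, 0.14]
tcp_rot: [0.0, -0.68, 0.733, 0.0]
force: [1.9, -0.0, -2.7]
grip_width: 0.097
```

```bash
python3 -m jog '[[0,0,0,0.1,0],[0,0,0,0,0]]'; python3 -m jog '[[0,0,0,0.05,0],[0,0,0,0,0]]'
```

```text
clock: 11.85
tcp_pos: [0.5502, -0.0308, 0.1399]
tcp_rot: [0.0, -0.68, 0.733, -0.001]
force: [1.8, 0.7, 4.0]
grip_width: 0.097
clock: 12.05
tcp_pos: [0.5504, -0.0308, 0.1398]
tcp_rot: [0.001, -0.68, 0.733, -0.001]
force: [-0.8, 0.6, 8.4]
grip_width: 0.102
```

```bash
python3 -m jog '[[0,0,0,-0.07,0],[0,0,0,0,0]]'; python3 -m jog '[[0,0.3,0,0,0],[0,0.5,0,0,0],[0,0,0,0,0]]'; python3 -m jog '[[0,0.5,0,0,0],[0,0.5,0,0,0],[0,0.5,0,0,0],[0,0.5,0,0,0],[0,0,0,0,0]]';python3 stand.py wrist7.png
```

```text
clock: 12.25
tcp_pos: [0.5501, -0.0308, 0.1398]
tcp_rot: [0.0, -0.68, 0.733, -0.001]
force: [0.3, -1.1, 6.2]
grip_width: 0.099
clock: 12.55
tcp_pos: [0.5497, -0.0361, 0.1401]
tcp_rot: [0.003, -0.68, 0.733, 0.001]
force: [1.8, 13.0, 8.2]
grip_width: 0.097
clock: 13.05
tcp_pos: [0.5481, -0.0563, 0.1399]
tcp_rot: [0.002, -0.68, 0.733, 0.001]
force: [0.7, 9.1, 7.5]
grip_width: 0.103
t 13.05 tcp [ 0.5481 -0.0563  0.1399] x_t deg -94.26023812983354 zt [ 0.0017  0.0049 -1.    ] F [0.7364 9.1445 7.4739] g 0.1032007973735703
fit [-0.1301  0.5502] -7.412539793573097 1383 z [0.0952 0.1002 0.1027] std 0.005090733273511911
-0.07 53 0.5410760077894482 0.5637437211569145 0.10775609046338536
-0.06 68 0.562021035403694 0.5660542716658491 0.10787489044383086
-0.05 64 0.5635058384226509 0.5666150282276562 0.10799961247087084
-0.04 167 0.5437087288031974 0.5648035347476674 0.10247738429427747
-0.03 305 0.5442332176135412 0.5558803830681549 0.10285289264840883
-0.02 293 0.5443214908901185 0.5568888749597827 0.10317041606269275
-0.01 288 0.5462502689894633 0.5574192294353637 0.10255041628816033
0.0 145 0.
[... 259 characters left out ...]
     519,   0,   0,   0,  62, 249,   0,   0,   0,   0,   0,   0, 195,
       267, 169, 162]), array([-0.17 , -0.166, -0.162, -0.158, -0.154, -0.15 , -0.146, -0.142,
       -0.138, -0.134, -0.13 , -0.126, -0.122, -0.118, -0.114, -0.11 ,
       -0.106, -0.102, -0.098, -0.094, -0.09 , -0.086, -0.082, -0.078,
       -0.074, -0.07 , -0.066, -0.062, -0.058, -0.054]))
roll_front [354.4, 202.9] 0.97 [[ 0.5437 -0.118   0.095 ]]
spindle [210.2, 203.2] 0.78 [[ 0.5501 -0.0268  0.095 ]]
spindle [251.1, 202.3] 0.6 [[ 0.5488 -0.0528  0.095 ]]
label_roll [390.7, 205.6] 0.63 [[ 0.5402 -0.1413  0.095 ]]
stand [266.0, 172.7] 0.94 [[ 0.5458 -0.0642  0.    ]]
stand [249.6, 190.4] 0.19 [[ 0.5303 -0.0481  0.    ]]
```

View pics/wrist7.png

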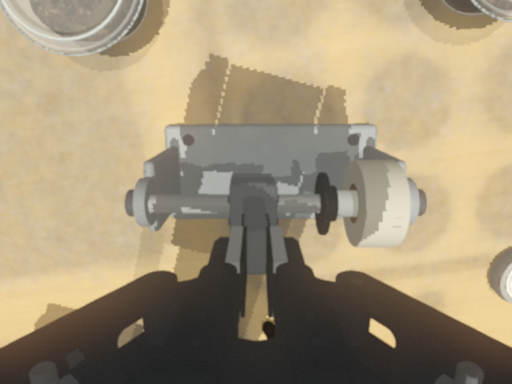

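```bash
python3 -m jog '[[0,0.5,0,-0.04,0],[0,0.5,0,0,0],[0,0.3,0,0,0],[0,0,0,0,0]]';python3 -m jog '[[0,0.3,0,0,0],[0,0,0,0,0]]'
cat > gap.py <<'E'
from m import *
p,Rm=rep(); s=snapshot("wrist"); c=cloud(s,s["depth"]>0); L=(c-p)@Rm*1e3
import sys; save(sys.argv[1],s["image"])
# C top shoulder of clip, tool z ~26; disc points: above spindle, tool z 25..36, x in 15..60
k=L[(abs(L[:,1])<19)&(abs(L[:,0])<20)&(L[:,2]>20)&(L[:,2]<32)]; print("clip x",np.percentile(k[:,0],[0.5,50,99.5]),len(k))
k=L[(abs(L[:,1])<20)&(L[:,0]>14.8)&(L[:,0]<75)&(L[:,2]>22)&(L[:,2]<36)]
h,e=np.histogram(k[:,0],bins=np.arange(14,76,1)); print([(int(a),int(b)) for a,b in zip(e,h) if b])
roll=L[(abs(L[:,1])<25)&(L[:,0]>20)&(L[:,0]<90)&(L[:,2]>12)&(L[:,2]<21)]; print("roll x",np.percentile(roll[:,0],[.5,99.5]),len(roll))
E
python3 gap.py wrist8.png
```

```text
clock: 13.7
tcp_pos: [0.547, -0.0696, 0.1399]
tcp_rot: [0.002, -0.68, 0.733, 0.001]
force: [1.8, 9.7, 4.8]
grip_width: 0.094
clock: 13.9
tcp_pos: [0.5469, -0.0718, 0.1401]
tcp_rot: [0.003, -0.68, 0.733, 0.002]
force: [2.5, 13.0, 6.8]
grip_width: 0.097
t 13.9 tcp [ 0.5469 -0.0718  0.1401] x_t deg -94.26533528010764 zt [ 0.0014  0.006  -1.    ] F [ 2.5193 13.0447  6.7723] g 0.09693492416417598
clip x [-17.6185  -5.3085  11.6616] 1516
[(23, 92), (24, 105), (25, 94), (26, 96), (27, 15), (28, 22), (29, 38), (30, 41), (31, 29), (32, 35), (33, 8), (34, 5), (35, 3), (36, 2), (37, 3), (39, 2), (40, 2), (41, 3), (42, 6), (43, 5), (44, 262), (45, 88), (46, 24), (47, 26), (48, 22), (49, 25), (50, 22), (51, 21), (52, 29), (53, 25), (54, 20), (55, 27), (56, 23), (57, 21), (58, 27), (59, 23), (60, 25), (61, 25), (62, 21), (63, 21), (64, 27), (65, 24), (66, 28), (67, 21), (68, 23), (69, 18), (70, 1)]
roll x [44.6216 69.9571] 2074
```

Run:
```python
from m import *
im=cv2.imread("pics/wrist8.png"); cv2.imwrite("pics/wrist8c.png",cv2.resize(im[130:280,150:420],None,fx=2.9,fy=2.9,interpolation=cv2.INTER_CUBIC))
p,Rm=rep(); s=snapshot("wrist"); c=cloud(s,s["depth"]>0); L=(c-p)@Rm*1e3
for z in range(-40,34,6):
    k=L[(abs(L[:,1])<19)&(abs(L[:,0])<22)&(abs(L[:,2]-z)<3)]
    if len(k)>5: print(z,len(k),np.percentile(k[:,0],[1,50,99]),np.percentile(k[:,1],[1,99]))
```

```text
t 13.95 tcp [ 0.5469 -0.0718  0.1401] x_t deg -94.26500588060806 zt [ 0.0014  0.0059 -1.    ] F [ 2.3319 12.7676  6.363 ] g 0.09355880542292917
-40 513 [-17.5845   3.7629  17.0619] [-11.4609  10.1107]
-34 447 [-17.5993   4.1453  17.1889] [-11.4668   2.0057]
-28 1126 [-16.7782  -0.2459  16.1385] [-11.3532   9.7303]
-22 274 [-15.0355  -0.2544  14.5614] [-11.1749  10.6663]
-16 132 [-6.66   -0.7054  6.1936] [-10.8071  -8.0228]
-10 120 [-6.8855 -0.7341  5.4776] [-10.7729  -7.7538]
-4 120 [-7.7022 -1.9585  5.158 ] [-10.8349  -3.8874]
2 84 [-7.4636 -1.7679  4.373 ] [-10.8522  -8.1026]
8 87 [-7.5921 -1.8494  3.9953] [-10.9552  -7.7621]
14 76 [-7.8528 -2.4438  3.6659] [-10.9717  -7.7812]
20 64 [-8.0938 -2.7485  3.0368] [-10.9629  -8.1635]
26 1373 [-16.9165  -6.0139  10.7842] [-17.4205  10.0727]
32 138 [-17.8231   0.2975  12.0602] [-17.8794   8.9121]
```

View pics/wrist8c.png

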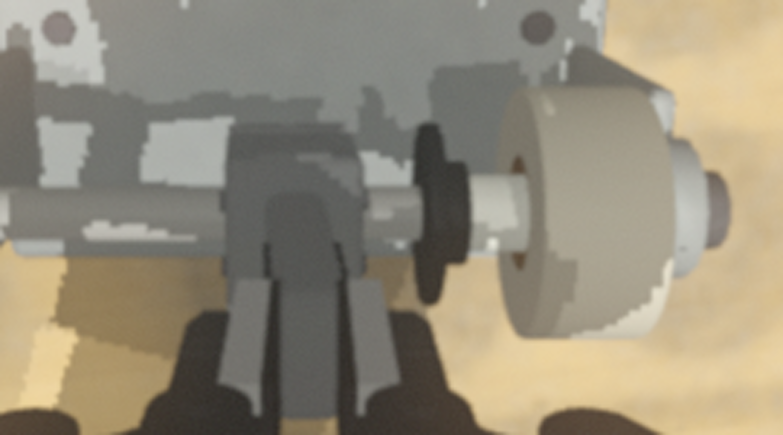

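```bash
python3 -m jog '[[0,0.3,0,-0.04,0],[0,0.3,0,0,0],[0,0,0,0,0]]';python3 -m jog '[[0,0.2,0,0,0],[0,0,0,0,0]]'; python3 gap.py wrist9.png
```

```text
clock: 14.3
tcp_pos: [0.5462, -0.0789, 0.1399]
tcp_rot: [0.001, -0.68, 0.733, 0.001]
force: [2.1, 9.9, 2.1]
grip_width: 0.096
clock: 14.5
tcp_pos: [0.5461, -0.08, 0.1399]
tcp_rot: [0.002, -0.68, 0.733, 0.002]
force: [3.2, 11.4, 2.8]
grip_width: 0.102
t 14.5 tcp [ 0.5461 -0.08    0.1399] x_t deg -94.26569634450635 zt [ 0.0005  0.0057 -1.    ] F [ 3.1737 11.4357  2.7669] g 0.10153785624662813
clip x [-16.632    1.969   19.4752] 1854
[(15, 81), (16, 80), (17, 95), (18, 100), (19, 55), (20, 20), (21, 38), (22, 31), (23, 43), (24, 34), (25, 17), (26, 6), (27, 4), (28, 5), (29, 6), (30, 9), (31, 5), (32, 3), (33, 7), (34, 5), (35, 6), (36, 263), (37, 33), (38, 26), (39, 23), (40, 21), (41, 26), (42, 28), (43, 20), (44, 22), (45, 28), (46, 20), (47, 23), (48, 21), (49, 20), (50, 23), (51, 20), (52, 30), (53, 18), (54, 21), (55, 26), (56, 21), (57, 23), (58, 18), (59, 17), (60, 23), (61, 14), (66, 4), (67, 45), (68, 49), (69, 50), (70, 54), (71, 53), (72, 48), (73, 42), (74, 19)]
roll x [36.4915 61.6246] 2115
```

```bash
cat > gap2.py <<'E'
from m import *
import sys
p,Rm=rep(); s=snapshot("wrist"); c=cloud(s,s["depth"]>0); L=(c-p)@Rm*1e3; save(sys.argv[1],s["image"])
# disc rim silhouette: points off the spindle at |y| 10..20 with tool z 26..50 (front half), clip shoulders |y|<17
roll=L[(abs(L[:,1])<25)&(L[:,0]>20)&(L[:,0]<90)&(L[:,2]>12)&(L[:,2]<21)]; rx=np.percentile(roll[:,0],1)
k=L[(abs(L[:,1])<19.5)&(L[:,0]>0)&(L[:,0]<rx-1)&(L[:,2]>23.5)&(L[:,2]<42)]
h,e=np.histogram(rx-k[:,0],bins=np.arange(0,40,1)); print("roll x",rx,"dist ahead of roll:",[(int(a),int(b)) for a,b in zip(e,h) if b])
g=s["image"].astype(int).sum(2); im=cv2.cvtColor(s["image"],cv2.COLOR_RGB2BGR)
u,v=proj(s,(p+Rm@np.array([.015,0,.044]))[None])[0]; u,v=int(u),int(v)
cv2.imwrite("pics/c_"+sys.argv[1],cv2.resize(im[v-60:v+60,u-80:u+90],None,fx=4.5,fy=4.5,interpolation=cv2.INTER_CUBIC)); print(u,v)
E
python3 -m jog '[[0,0.1,0,0,0],[0,0,0,0,0]]';python3 -m jog '[[0,0.1,0,0,0],[0,0,0,0,0]]'; python3 gap2.py w10.png
```

```text
clock: 14.75
tcp_pos: [0.5461, -0.0804, 0.14]
tcp_rot: [0.002, -0.68, 0.733, 0.002]
force: [2.6, 14.3, 3.7]
grip_width: 0.103
clock: 14.95
tcp_pos: [0.5461, -0.0814, 0.1401]
tcp_rot: [0.003, -0.68, 0.733, 0.002]
force: [2.8, 15.1, 4.5]
grip_width: 0.1
t 14.95 tcp [ 0.5461 -0.0814  0.1401] x_t deg -94.25086237991566 zt [ 0.0009  0.0066 -1.    ] F [ 2.7522 15.0534  4.5373] g 0.1000034543243184
roll x 35.17410281473978 dist ahead of roll: [(1, 35), (2, 36), (3, 42), (4, 36), (5, 38), (6, 44), (7, 39), (8, 37), (9, 44), (10, 26), (11, 48), (12, 53), (13, 58), (14, 51), (15, 49), (16, 26), (17, 90), (18, 107), (19, 104), (20, 143), (21, 30), (22, 13), (23, 29), (24, 65), (25, 71), (26, 88), (27, 77), (28, 46), (29, 65), (30, 57), (31, 34), (32, 36), (33, 41), (34, 38)]
280 203
```

View pics/c_w10.png

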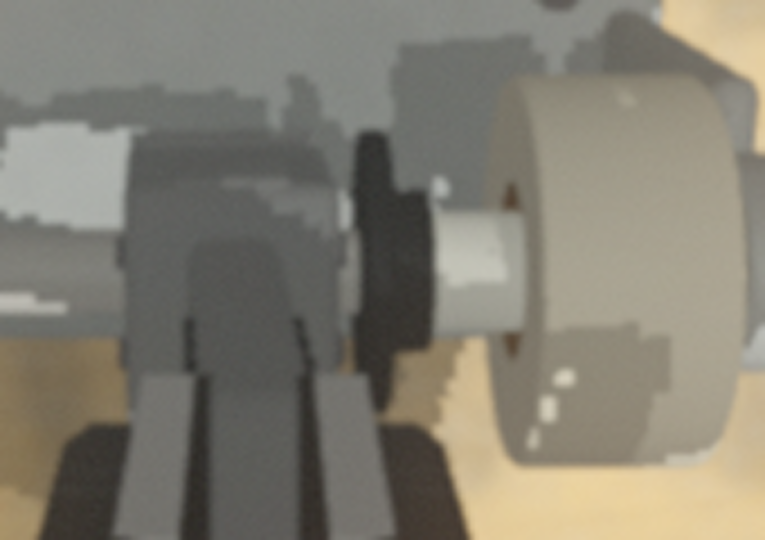

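```bash
python3 -m jog '[[2.2,0,0,0,0],[2.2,0,0,0,0],[2.2,0,0,0,0],[2.2,0,0,0,0],[2.2,0,0,0,0]]'; python3 gap2.py w11.png
```

```text
clock: 15.5
tcp_pos: [0.5457, -0.0848, 0.1401]
tcp_rot: [-0.0, -0.68, 0.733, 0.0]
force: [-0.5, 0.0, 0.4]
grip_width: 0.258
t 15.5 tcp [ 0.5457 -0.0848  0.1401] x_t deg -94.30128872794025 zt [-0.0002 -0.0001 -1.    ] F [-0.4625  0.0297  0.4324] g 0.2577444764448503
roll x 31.603529492268244 dist ahead of roll: [(1, 36), (2, 39), (3, 41), (4, 39), (5, 40), (6, 42), (7, 32), (8, 43), (9, 42), (10, 28), (11, 45), (12, 60), (13, 64), (14, 48), (15, 58), (16, 28), (17, 89), (18, 97), (19, 109), (20, 125), (21, 69), (22, 82), (23, 110), (24, 95), (25, 83), (26, 102), (27, 106), (28, 40), (29, 53), (30, 42), (31, 20)]
280 203
```

View pics/c_w11.png

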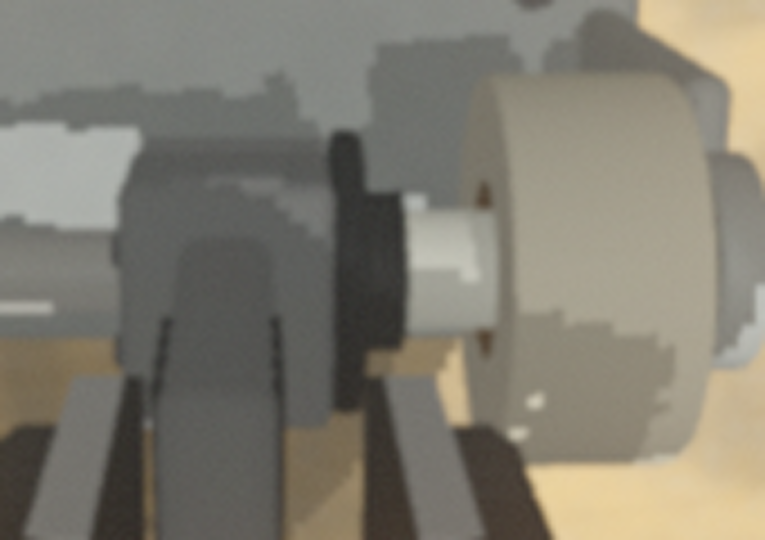

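```bash
python3 -m jog '[[2.2,-0.39,0,0,0],[2.2,0,0,0,0],[2.2,0,0,0.5,0],[2.2,0,0,0.5,0],[2.2,0,0,0,0]]'
python3 - <<'E'
from m import *
p,Rm=rep(); s=snapshot("wrist"); c=cloud(s,s["depth"]>0); L=(c-p)@Rm*1e3
for z in range(-40,34,6):
    k=L[(abs(L[:,1])<19)&(abs(L[:,0])<8.5)&(abs(L[:,2]-z)<3)]
    if len(k)>5: print(z,len(k),np.percentile(k[:,0],[1,50,99]),np.percentile(k[:,1],[1,99]))
E
python3 gap2.py w12.png
```

```text
clock: 16.05
tcp_pos: [0.5456, -0.0806, 0.1292]
tcp_rot: [-0.0, -0.68, 0.733, 0.001]
force: [-0.2, -0.3, 0.3]
grip_width: 0.256
t 16.05 tcp [ 0.5456 -0.0806  0.1292] x_t deg -94.28919493916455 zt [-0.0017  0.0006 -1.    ] F [-0.1927 -0.3449  0.2505] g 0.256253021823139
-40 284 [-3.8258  0.1496  4.9198] [-9.5437  8.1308]
-34 1179 [-5.6482  0.5398  6.4582] [-11.3215   9.987 ]
-28 212 [-6.1117 -0.2638  6.8386] [-11.3969   8.7948]
-22 151 [-5.8323  0.5895  7.028 ] [-11.2514  -8.0485]
-16 149 [-6.081   0.6349  6.9845] [-11.4409  -8.0294]
-10 116 [-5.8428  0.1982  6.6709] [-11.2452  -7.8248]
-4 101 [-5.1592  0.2138  6.1054] [-11.3536  -8.6739]
2 89 [-5.3256  0.7388  6.3763] [-11.4825  -8.3013]
8 85 [-5.0763  0.2328  6.5038] [-11.5639  -8.1052]
14 596 [-8.4434 -1.0861  8.4389] [-18.045    5.3584]
20 161 [-8.4458  0.2511  8.3822] [-18.6327  -2.7246]
26 80 [-7.3384  0.2731  8.0949] [-18.6928 -16.9305]
32 8 [-8.4326 -5.1946  2.9087] [-18.2981 -15.239 ]
t 16.1 tcp [ 0.5459 -0.0806  0.1296] x_t deg -94.28555691710075 zt [-0.001   0.0004 -1.    ] F [ 0.519  -0.1103 -0.1284] g 0.25933091839901373
roll x 35.572532177445304 dist ahead of roll: [(1, 50), (2, 43), (3, 45), (4, 41), (5, 48), (6, 44), (7, 45), (8, 41), (9, 47), (10, 32), (11, 48), (12, 47), (13, 41), (14, 41), (15, 42), (16, 3), (17, 13), (18, 15), (19, 12), (20, 38), (21, 9), (22, 9), (23, 10), (24, 10), (25, 9), (26, 9), (27, 5), (28, 4), (29, 5), (30, 6), (31, 6), (32, 6), (33, 5), (34, 7), (35, 4)]
280 203
```

View pics/c_w12.png

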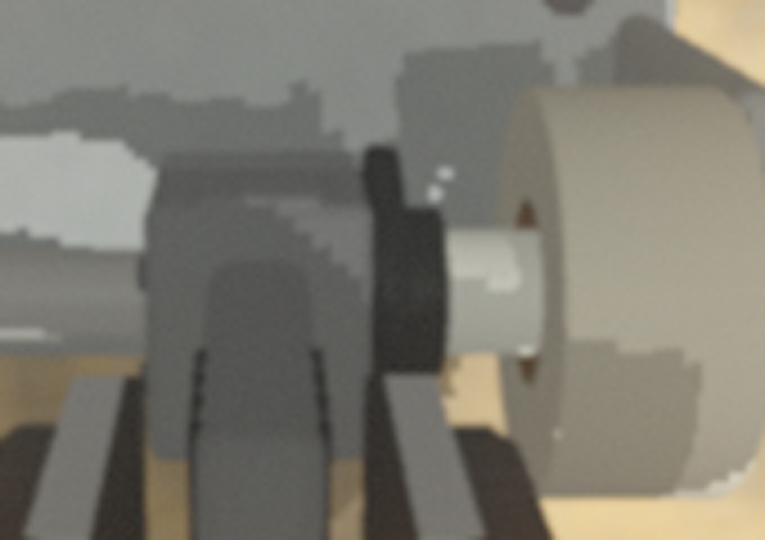

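```bash
python3 -m jog '[[0,0,0,0,0],[0,0,0,0,0],[0,0,0,0,0],[0,0,0,0,0],[0,0,0,0,0]]' 70; python3 -m jog '[[0,0.1,0,0,0],[0,0,0,0,0]]';python3 gap2.py w13.png
```

```text
clock: 16.65
tcp_pos: [0.5462, -0.0809, 0.1304]
tcp_rot: [-0.0, -0.68, 0.733, -0.0]
force: [-0.5, -2.7, 3.6]
grip_width: 0.122
clock: 16.85
tcp_pos: [0.5461, -0.0812, 0.1304]
tcp_rot: [0.001, -0.68, 0.733, 0.0]
force: [-0.6, 2.8, 5.5]
grip_width: 0.117
t 16.85 tcp [ 0.5461 -0.0812  0.1304] x_t deg -94.28342251831873 zt [ 0.0006  0.001  -1.    ] F [-0.6125  2.8298  5.4505] g 0.1174155001140178
roll x 35.04969976554223 dist ahead of roll: [(1, 42), (2, 45), (3, 47), (4, 47), (5, 43), (6, 48), (7, 46), (8, 41), (9, 49), (10, 35), (11, 52), (12, 56), (13, 52), (14, 66), (15, 54), (16, 4), (17, 21), (18, 18), (19, 19), (20, 41), (21, 8), (22, 8), (23, 10), (24, 9), (25, 8), (26, 8), (27, 4), (28, 4), (29, 6), (30, 7), (31, 5), (32, 4), (33, 6), (34, 7)]
280 203
```

```bash
python3 -m jog '[[0,0.1,0,0,0],[0,0,0,0,0]]';python3 -m jog '[[0,0.1,0,0,0],[0,0,0,0,0]]';python3 gap2.py w14.png
cat > prof.py <<'E'
import cv2,sys,numpy as np
# columns along an image row: dark disc / hub edges, roll edge
for f in sys.argv[1:]:
    g=cv2.imread("pics/"+f).astype(float).mean(2)
    for r in (195,207,218):
        row=g[r-1:r+2].mean(0); x=np.arange(512)
        seg=row[270:370]; d=np.where(seg<62)[0]+270
        def cross(a,b,t):
            for i in range(a,b):
                if (row[i]-t)*(row[i+1]-t)<=0 and row[i]!=row[i+1]: return round(i+(t-row[i])/(row[i+1]-row[i]),2)
        print(f,r,"dark",(d.min(),d.max()) if len(d) else None, "L",cross(d.min()-4,d.max(),62) if len(d) else "", "R",cross(int(d.max())-1,370,75) if len(d) else "", row[285:350:1].astype(int).tolist() if r==207 else "")
E
python3 prof.py w10.png w11.png w12.png w13.png w14.png
```

```text
clock: 17.1
tcp_pos: [0.5461, -0.0815, 0.1304]
tcp_rot: [0.001, -0.68, 0.733, 0.001]
force: [0.0, 5.2, 6.0]
grip_width: 0.121
clock: 17.3
tcp_pos: [0.5461, -0.0818, 0.1304]
tcp_rot: [0.002, -0.68, 0.733, 0.001]
force: [-0.2, 8.3, 6.2]
grip_width: 0.12
t 17.3 tcp [ 0.5461 -0.0818  0.1304] x_t deg -94.26530616872671 zt [ 0.0009  0.0037 -1.    ] F [-0.1977  8.2906  6.224 ] g 0.12026905978618506
roll x 34.50645980960542 dist ahead of roll: [(1, 45), (2, 48), (3, 45), (4, 45), (5, 46), (6, 50), (7, 38), (8, 46), (9, 49), (10, 36), (11, 49), (12, 51), (13, 48), (14, 64), (15, 58), (16, 3), (17, 18), (18, 17), (19, 16), (20, 30), (21, 7), (22, 9), (23, 9), (24, 8), (25, 9), (26, 7), (27, 6), (28, 4), (29, 6), (30, 5), (31, 7), (32, 4), (33, 7), (34, 4)]
280 203
w10.png 195 dark (np.int64(281), np.int64(294)) L 280.09 R 295.14 
w10.png 207 dark (np.int64(281), np.int64(295)) L 280.51 R 295.42 [56, 56, 54, 53, 52, 52, 54, 54, 53, 54, 61, 94, 135, 154, 160, 163, 163, 163, 161, 158, 158, 158, 158, 159, 158, 159, 159, 158, 158, 158, 156, 142, 125, 115, 116, 129, 146, 157, 159, 158, 159, 158, 159
[... 1531 characters left out ...]
5, 158, 159, 158, 158, 159, 158, 159, 159, 159, 159, 159, 159, 159, 159, 158, 159, 159, 159, 159, 159, 159, 159, 159, 159]
w13.png 218 dark (np.int64(282), np.int64(296)) L 281.52 R 297.12 
w14.png 195 dark (np.int64(282), np.int64(295)) L 281.69 R 295.77 
w14.png 207 dark (np.int64(282), np.int64(296)) L 281.31 R 296.4 [57, 57, 56, 55, 57, 58, 55, 54, 55, 55, 53, 60, 96, 138, 163, 177, 183, 181, 177, 176, 176, 176, 175, 176, 177, 184, 189, 188, 176, 162, 159, 160, 157, 140, 119, 115, 115, 124, 142, 155, 158, 158, 158, 158, 159, 159, 158, 159, 158, 158, 159, 159, 159, 160, 159, 159, 159, 159, 159, 159, 159, 160, 159, 159, 159]
w14.png 218 dark (np.int64(281), np.int64(295)) L 280.83 R 296.19
```

View pics/c_w14.png

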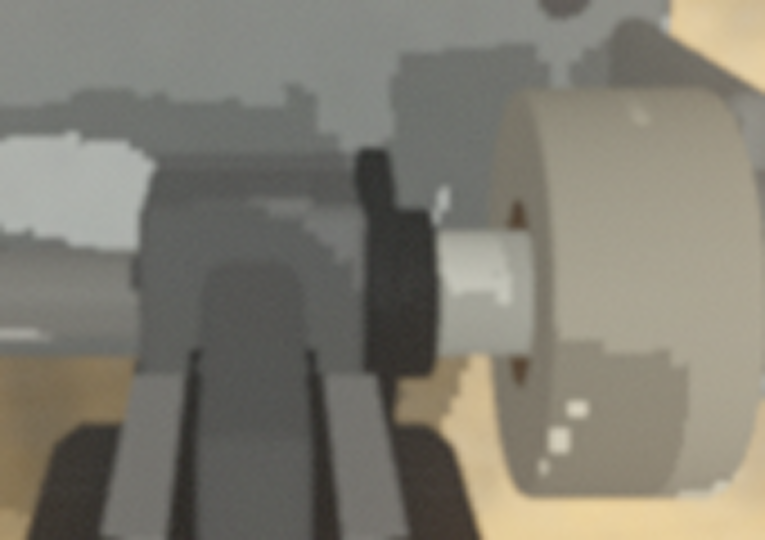

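```bash
cat > trk.py <<'E'
import cv2,sys,numpy as np
for f in sys.argv[1:]:
    g=cv2.imread("pics/"+f).astype(float).mean(2); out=[]
    for r in range(200,214,2):
        row=g[r-1:r+2].mean(0)
        d=np.where(row[270:310]<62)[0]+270; i=d.max()-1
        while row[i]<75: i+=1
        R=i-1+(75-row[i-1])/(row[i]-row[i-1])
        a=int(R)+14; m=a+np.argmin(row[a:a+22]); j=m   # rising edge to roll face at 148
        while row[j]<148: j+=1
        E=j-1+(148-row[j-1])/(row[j]-row[j-1]); out.append((E-R))
    print(f,"hub->roll px",np.round(np.median(out),2),np.round(np.std(out),2))
E
python3 -m jog '[[0,0.1,0,0,0],[0,0,0,0,0]]'; python3 gap2.py w15.png|head -1;  python3 trk.py w8.png wrist8.png wrist9.png w10.png w11.png w12.png w13.png w14.png w15.png 2>&1 | grep -v Err
```

```text
clock: 17.55
tcp_pos: [0.546, -0.0822, 0.1304]
tcp_rot: [0.002, -0.68, 0.733, 0.001]
force: [0.5, 10.9, 7.2]
grip_width: 0.119
t 17.55 tcp [ 0.546  -0.0822  0.1304] x_t deg -94.25841664376908 zt [ 0.0009  0.0049 -1.    ] F [ 0.5008 10.877   7.2218] g 0.11852036171783366
[ WARN:0@0.011] global loadsave.cpp:275 findDecoder imread_('pics/w8.png'): can't open/read file: check file path/integrity
Traceback (most recent call last):
  File "trk.py", line 3, in <module>
    g=cv2.imread("pics/"+f).astype(float).mean(2); out=[]
      ^^^^^^^^^^^^^^^^^^^^^^^^^^^^
```

```bash
python3 -m jog '[[0,0.1,0,0,0],[0,0,0,0,0]]'; python3 gap2.py w16.png|head -1;  python3 trk.py wrist9.png w10.png w11.png w12.png w13.png w14.png w15.png w16.png
```

```text
clock: 17.8
tcp_pos: [0.5459, -0.0826, 0.1304]
tcp_rot: [0.002, -0.68, 0.733, 0.002]
force: [0.9, 13.0, 7.2]
grip_width: 0.121
t 17.8 tcp [ 0.5459 -0.0826  0.1304] x_t deg -94.25437680796425 zt [ 0.001  0.006 -1.   ] F [ 0.9346 13.002   7.2294] g 0.1205585193000964
wrist9.png hub->roll px 26.13 0.21
w10.png hub->roll px 26.03 0.17
w11.png hub->roll px 25.44 3.5
w12.png hub->roll px 27.53 0.09
w13.png hub->roll px 27.34 0.2
w14.png hub->roll px 27.01 0.24
w15.png hub->roll px 26.98 0.12
w16.png hub->roll px 26.48 0.13
```

```bash
python3 -m jog '[[0,0.05,0,-0.08,0],[0,0,0,0,0]]'; python3 gap2.py w17.png|head -1; python3 -m jog '[[0,0.1,0,0,0],[0,0,0,0,0]]'; python3 gap2.py w18.png|head -1;  python3 trk.py w17.png w18.png
```

```text
clock: 18.05
tcp_pos: [0.5458, -0.083, 0.1305]
tcp_rot: [0.002, -0.68, 0.733, 0.002]
force: [2.5, 13.7, 2.4]
grip_width: 0.118
t 18.05 tcp [ 0.5458 -0.083   0.1305] x_t deg -94.24945908299047 zt [ 0.0002  0.0065 -1.    ] F [ 2.5256 13.6537  2.4258] g 0.11815135774493717
clock: 18.3
tcp_pos: [0.5457, -0.0836, 0.1306]
tcp_rot: [0.003, -0.68, 0.733, 0.003]
force: [2.6, 14.8, 3.4]
grip_width: 0.117
t 18.3 tcp [ 0.5457 -0.0836  0.1306] x_t deg -94.25204871115382 zt [ 0.0003  0.0074 -1.    ] F [ 2.6266 14.7729  3.4008] g 0.11705966317449992
w17.png hub->roll px 25.88 0.24
w18.png hub->roll px 25.37 0.17
```

```bash
python3 -m jog '[[0,-0.1,0,0,0],[0,-0.1,0,0,0],[0,0,0,0,0]]'; python3 gap2.py w19.png|head -1; python3 trk.py w19.png
```

```text
clock: 18.65
tcp_pos: [0.5458, -0.0828, 0.1305]
tcp_rot: [0.002, -0.68, 0.733, 0.002]
force: [0.5, 9.8, 1.5]
grip_width: 0.119
t 18.65 tcp [ 0.5458 -0.0828  0.1305] x_t deg -94.25122881648286 zt [ 0.0001  0.0046 -1.    ] F [0.5218 9.7626 1.4759] g 0.11853801373619587
w19.png hub->roll px 25.68 0.22
```

```bash
python3 -m jog '[[0,-0.1,0,0,0],[0,-0.1,0,0,0],[0,0,0,0,0]]'; python3 gap2.py w20.png|head -1; python3 trk.py w20.png
```

```text
clock: 19.0
tcp_pos: [0.5459, -0.0824, 0.1305]
tcp_rot: [0.0, -0.68, 0.733, 0.001]
force: [2.4, 4.9, -1.2]
grip_width: 0.122
t 19.0 tcp [ 0.5459 -0.0824  0.1305] x_t deg -94.2725530545396 zt [-0.0003  0.0016 -1.    ] F [ 2.3765  4.8941 -1.217 ] g 0.12194149913861893
w20.png hub->roll px 26.2 0.14
```

```bash
python3 -m jog '[[0,0.2,0,0,0],[0,0.2,0,0,0],[0,0.1,0,0,0],[0,0,0,0,0]]'; python3 gap2.py w21.png|head -1; python3 -m jog '[[0,0.07,0,0,0],[0,0,0,0,0]]'; python3 gap2.py w22.png|head -1; python3 trk.py w21.png w22.png
```

```text
clock: 19.45
tcp_pos: [0.5455, -0.0852, 0.1307]
tcp_rot: [0.002, -0.68, 0.733, 0.002]
force: [3.5, 15.8, 1.1]
grip_width: 0.12
t 19.45 tcp [ 0.5455 -0.0852  0.1307] x_t deg -94.26696419013003 zt [ 0.0001  0.0065 -1.    ] F [ 3.5214 15.754   1.0691] g 0.11963113259314809
clock: 19.7
tcp_pos: [0.5455, -0.0856, 0.1307]
tcp_rot: [0.002, -0.68, 0.733, 0.002]
force: [2.8, 17.1, 2.1]
grip_width: 0.122
t 19.7 tcp [ 0.5455 -0.0856  0.1307] x_t deg -94.26127144209825 zt [ 0.0001  0.0068 -1.    ] F [ 2.8124 17.0534  2.1025] g 0.12229153470347491
w21.png hub->roll px 22.46 0.07
w22.png hub->roll px 21.57 0.17
```

```bash
python3 -m jog '[[0,-0.2,0,0,0],[0,-0.2,0,0,0],[0,0,0,0,0]]'; python3 gap2.py w23.png|head -1; python3 trk.py w23.png
```

```text
clock: 20.05
tcp_pos: [0.5457, -0.0843, 0.1306]
tcp_rot: [0.0, -0.68, 0.733, 0.001]
force: [2.1, 5.2, -2.0]
grip_width: 0.123
t 20.05 tcp [ 0.5457 -0.0843  0.1306] x_t deg -94.27177196712417 zt [-0.0004  0.0012 -1.    ] F [ 2.078   5.2491 -1.9725] g 0.12310946588162838
w23.png hub->roll px 22.48 0.23
```

View pics/c_w23.png

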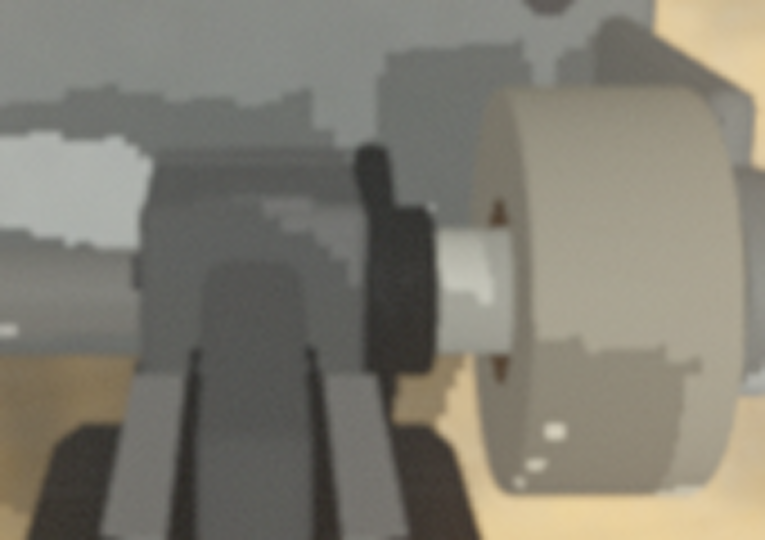

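```bash
python3 -m jog '[[0,-0.1,0,0,0],[0,0,0,0,0]]'; python3 gap2.py w24.png|head -1;python3 -m jog '[[0,-0.1,0,0,0],[0,0,0,0,0]]'; python3 gap2.py w25.png|head -1; python3 trk.py w24.png w25.png
```

```text
clock: 20.3
tcp_pos: [0.5457, -0.084, 0.1306]
tcp_rot: [-0.0, -0.68, 0.733, 0.0]
force: [2.2, 2.1, -4.0]
grip_width: 0.12
t 20.3 tcp [ 0.5457 -0.084   0.1306] x_t deg -94.29150499226537 zt [-0.0005 -0.     -1.    ] F [ 2.1815  2.1228 -4.0342] g 0.12049616756751332
clock: 20.55
tcp_pos: [0.5458, -0.0836, 0.1306]
tcp_rot: [-0.001, -0.68, 0.733, -0.0]
force: [1.3, -1.9, -6.7]
grip_width: 0.121
t 20.55 tcp [ 0.5458 -0.0836  0.1306] x_t deg -94.30083255122443 zt [-0.0006 -0.0011 -1.    ] F [ 1.2928 -1.8629 -6.7112] g 0.12104675073192289
w24.png hub->roll px 22.72 0.1
w25.png hub->roll px 23.24 0.19
```

```bash
python3 -m jog '[[0,-0.08,0,0.08,0],[0,0,0,0,0]]'; python3 gap2.py w26.png|head -1;python3 -m jog '[[0,-0.08,0,0,0],[0,0,0,0,0]]'; python3 gap2.py w27.png|head -1; python3 trk.py w26.png w27.png
```

```text
clock: 20.8
tcp_pos: [0.546, -0.083, 0.1305]
tcp_rot: [-0.001, -0.68, 0.733, -0.001]
force: [-0.5, -4.4, -2.7]
grip_width: 0.122
t 20.8 tcp [ 0.546  -0.083   0.1305] x_t deg -94.29463702765322 zt [ 0.0002 -0.0021 -1.    ] F [-0.5338 -4.3994 -2.746 ] g 0.1222931490210272
clock: 21.05
tcp_pos: [0.546, -0.0826, 0.1305]
tcp_rot: [-0.001, -0.68, 0.733, -0.001]
force: [-0.7, -7.2, -2.8]
grip_width: 0.119
t 21.05 tcp [ 0.546  -0.0826  0.1305] x_t deg -94.29548623578191 zt [ 0.0002 -0.0028 -1.    ] F [-0.6734 -7.2068 -2.8307] g 0.11876813876965847
w26.png hub->roll px 23.68 0.12
w27.png hub->roll px 24.22 0.11
```

```bash
python3 -m jog '[[0,-0.07,0,0,0],[0,0,0,0,0]]'; python3 gap2.py w28.png|head -1;python3 trk.py w28.png
```

```text
clock: 21.3
tcp_pos: [0.546, -0.0822, 0.1306]
tcp_rot: [-0.001, -0.68, 0.733, -0.001]
force: [-0.7, -7.8, -1.4]
grip_width: 0.117
t 21.3 tcp [ 0.546  -0.0822  0.1306] x_t deg -94.30447779943542 zt [ 0.0001 -0.0034 -1.    ] F [-0.7007 -7.8258 -1.4401] g 0.11695739222543146
w28.png hub->roll px 24.68 0.27
```

```bash
python3 -m jog '[[0,-0.07,0,0,0],[0,0,0,0,0]]'; python3 gap2.py w29.png|head -1;python3 trk.py w29.png
```

```text
clock: 21.55
tcp_pos: [0.5461, -0.0817, 0.1306]
tcp_rot: [-0.001, -0.68, 0.733, -0.001]
force: [-1.2, -9.3, -2.4]
grip_width: 0.124
t 21.55 tcp [ 0.5461 -0.0817  0.1306] x_t deg -94.30664234163049 zt [ 0.0001 -0.0039 -1.    ] F [-1.168  -9.2657 -2.3657] g 0.12425712438700502
w29.png hub->roll px 25.15 0.13
```

```bash
python3 -m jog '[[0,0.1,0,0,0],[0,0.1,0,0,0],[0,0,0,0,0]]'; python3 gap2.py w30.png|head -1;python3 trk.py w30.png
```

```text
clock: 21.9
tcp_pos: [0.546, -0.0823, 0.1305]
tcp_rot: [-0.0, -0.68, 0.733, -0.0]
force: [-1.2, -4.7, 0.2]
grip_width: 0.121
t 21.9 tcp [ 0.546  -0.0823  0.1305] x_t deg -94.29350931953566 zt [ 0.0004 -0.0008 -1.    ] F [-1.1994 -4.7064  0.2138] g 0.1207964104189505
w30.png hub->roll px 25.18 0.17
```

```bash
python3 -m jog '[[0,0.12,0,0,0],[0,0,0,0,0]]'; python3 gap2.py w31.png|head -1;python3 trk.py w31.png
```

```text
clock: 22.15
tcp_pos: [0.546, -0.0826, 0.1305]
tcp_rot: [0.001, -0.68, 0.733, 0.0]
force: [-0.9, 0.6, 4.0]
grip_width: 0.119
t 22.15 tcp [ 0.546  -0.0826  0.1305] x_t deg -94.27837352752998 zt [ 0.0006  0.0008 -1.    ] F [-0.9431  0.5583  3.9767] g 0.11899560638141789
w31.png hub->roll px 25.24 0.15
```

View pics/c_w31.png

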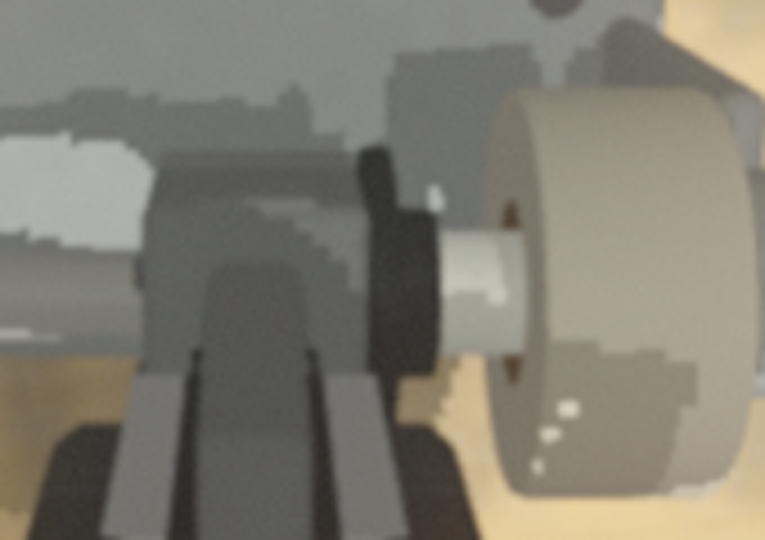

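The clip touches the disc, compressed by about 1.3 mm, with almost no side force on the gripper. I'll let go.

```bash
python3 -m jog '[[2.4,0,0,0,0],[2.4,0,0,0,0],[2.4,0,0,0,0],[2.4,0,0,0,0]]'; python3 gap2.py w32.png;python3 trk.py w32.png
```

```text
clock: 22.6
tcp_pos: [0.5459, -0.083, 0.1301]
tcp_rot: [0.0, -0.68, 0.733, 0.0]
force: [0.3, -1.1, 0.5]
grip_width: 0.28
t 22.6 tcp [ 0.5459 -0.083   0.1301] x_t deg -94.28589456883873 zt [-0.      0.0001 -1.    ] F [ 0.2699 -1.1104  0.4619] g 0.28039224191811807
roll x 33.19327499042987 dist ahead of roll: [(1, 45), (2, 47), (3, 48), (4, 41), (5, 45), (6, 50), (7, 48), (8, 42), (9, 35), (10, 40), (11, 52), (12, 55), (13, 56), (14, 32), (15, 7), (16, 16), (17, 15), (18, 20), (19, 28), (20, 11), (21, 10), (22, 10), (23, 11), (24, 9), (25, 7), (26, 6), (27, 8), (28, 6), (29, 4), (30, 6), (31, 7), (32, 7)]
280 203
w32.png hub->roll px 25.31 0.17
```

View pics/c_w32.png

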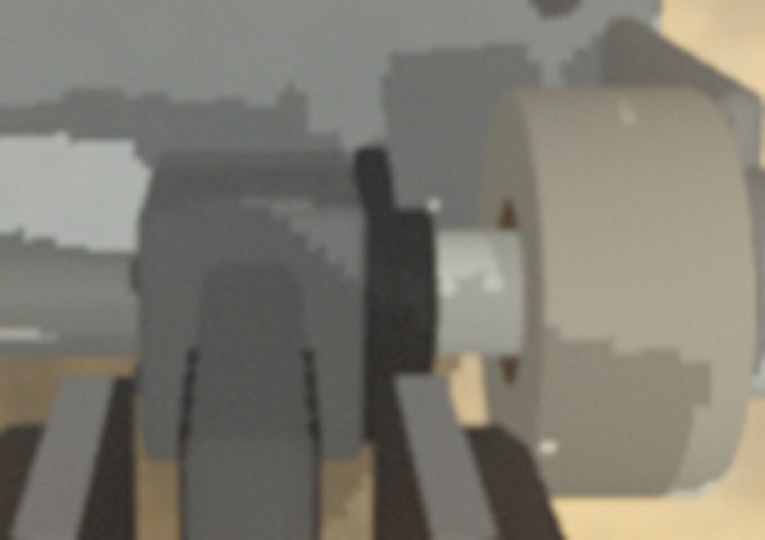

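```bash
python3 -m jog '[[2.4,0,0,-1,0],[2.4,0,0,-3,0],[2.4,0,0,-4,0],[2.4,0,0,-4,0],[2.4,0,0,0,0]]'; python3 -m jog '[[2.4,0,0,0,0],[2.4,0,0,0,0],[2.4,0,0,0,0],[2.4,0,0,0,0],[2.4,0,0,0,0]]'
python3 - <<'E'
from m import *
rep(); s=snapshot("wrist"); save("wf.png",s["image"])
c=cloud(s,s["depth"]>0)
b=c[(c[:,0]>.5)&(c[:,0]<.6)&(c[:,1]>-.11)&(c[:,1]<-.03)&(c[:,2]>.11)]
for lo,hi in((.11,.118),(.155,.175)):
    k=b[(b[:,2]>lo)&(b[:,2]<hi)]; print(lo,len(k),np.percentile(k,[1,50,99],axis=0).tolist())
s=snapshot("scene"); save("sf.png",s["image"]); save("sfc.png",cv2.resize(s["image"][120:240,200:340],None,fx=5,fy=5,interpolation=cv2.INTER_CUBIC))
E
```

```text
clock: 23.15
tcp_pos: [0.5476, -0.0837, 0.2564]
tcp_rot: [0.002, -0.68, 0.733, -0.005]
force: [0.1, 0.6, 0.1]
grip_width: 0.28
clock: 23.65
tcp_pos: [0.5458, -0.0831, 0.2496]
tcp_rot: [-0.0, -0.68, 0.733, 0.0]
force: [-0.0, 0.9, 0.3]
grip_width: 0.28
t 23.65 tcp [ 0.5458 -0.0831  0.2496] x_t deg -94.28718046674041 zt [-0.001   0.0004 -1.    ] F [-0.048   0.8714  0.3481] g 0.28011589156294625
0.11 844 [[0.5298097805854814, -0.10085852214548337, 0.1101475489542731], [0.5506771982565868, -0.08959629186731873, 0.11320562080300292], [0.5634105818317773, -0.06860994735535988, 0.11595189677298391]]
0.155 488 [[0.5353523951547637, -0.08915708380387746, 0.15721996869967356], [0.5466991482645356, -0.08281454512077582, 0.1656302518626172], [0.5562661932727752, -0.07615571920668508, 0.167677808259873]]
```

View pics/wf.png

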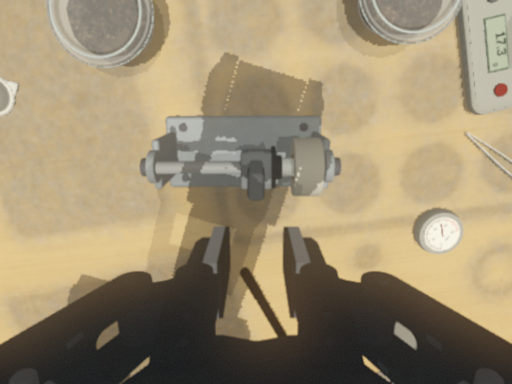

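View pics/sfc.png

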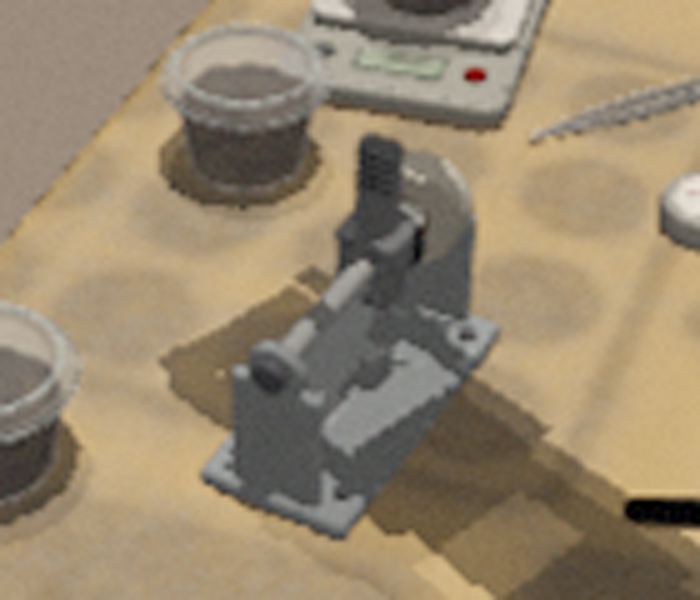

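View pics/sf.png

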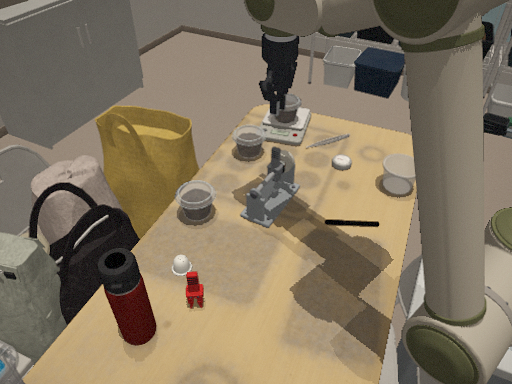

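The pictures show the clip upright on the spindle against the disc. Its stem top is at z ≈ 0.167, where 0.166 is expected when fully on. The other things haven't moved and the gripper is clear, so I'm handing in.

```bash
python3 -c "
from workcell import env
print(env.close_job())"
```

```text
the job is handed in; nothing more can be done
None
```

I snapped the grey clip onto the spindle, slid it against the brake disc, let go, lifted clear and handed the job in at about 24 s of the 58 s.

- **Snap-on:** the clip went on at about 9 N, and I stopped pushing at about 8 N once it met the spindle. After release its stem top stood at about 167 mm, where 166 mm means fully on, and the clip was upright.
- **Slide:** the slide took up to 17 N in all, more than the stated drag of 4 to 8 N, probably because the clip leaned in the pads. I let go once on the way and gripped again 10 mm lower.
- **Overshoot:** one push pressed the disc in by about 3.4 mm of its 5 mm. It did not reach the stop, and I drew the clip back.
- **Final position:** the clip rests on the disc with the spring pressed in by about 1.3 mm, judged from the wrist pictures to about 0.2 mm. It read the same just after I let go, and the picture after lifting still shows them touching.
- **Other things:** in the last scene picture the red clip, gauge, jars and cup are where they were. I checked this by eye only.

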